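Sample bottles into the vee cradle under the inspection lamp

ROBOT

A 7-joint arm with a two-finger parallel gripper is mounted at the origin on the work surface. World frame = base frame: x ahead of the robot, y to its left, z up, the work surface at z = 0. Lengths are in m, angles in rad, forces in N, time in s.
With the tool pointing down it reaches from about 0.4 to 0.85 m from the base axis. Payload 10.4 kg.
Tool frame: the origin (TCP) lies between the finger pads; the fingertips stand 11 mm ahead of it and the grasp point (between the pads) lies 8 mm behind it; x points along the fingers, y is the direction in which the jaws open and shut, and the axes are right-handed (so a half turn about x gives the same grasp; the last joint's range is limited). The gripper opens to 87 mm and grips with 3 to 60 N. Pads are 19 mm wide; open, the fingers measure 117 mm over their backs; the gripper's body (75 mm by 190 mm) begins 51 mm behind the grasp point.
Start: joints at [-1.135, 0.332, -0.065, 1.46, 0.022, 1.35, -0.088], TCP at [0.277, 0.56, 0.234] pointing down, gripper open.
Joint ranges: [-2.6, 2.6], [-0.5, 2.12], [-1.47, 1.34], [0.16, 2.42], [-1.27, 4.41], [0.06, 2.06], [-2.6, 2.6]. Speed limits (rad/s): [2.22, 2.22, 2.79, 2.79, 3.14, 3.14, 3.14].

INTERFACE

Orientations are given as a unit quaternion [x, y, z, w].
In Python, from bench import r, cams, ticket gives the robot as it stands. The module is installed in compiled form; this text tells all that it offers.
- The arm moves only by the tool drive_tool, never from a script. Its argument "moves" is text: rows parted by semicolons, each of 5 numbers parted by spaces: the shift along the world's x, y, z in m, then the turn about the world's z in degrees, then the closure, from 0 (fully open) to 1 (shut). In form: x y z twist grip; .... A call has 1 to 20 rows; each row shifts and turns the commanded pose from where the row before left it; what a row does not reach is not made up. A row lasts 1/8 s, in which the tool goes at most 62.5 mm and 10.7 degrees, less where a joint would pass 70% of its speed; a pose out of reach is approached as far as the arm can. A call is refused whole if a number of a shift passes 0.0625 or a number of a turn 10.7, either way. A call with a gripper value outside its range is refused whole. The fingers move at their own pace and stop on an object; "newtons" is the grip in N (left out, the last holds). Time passes only in rows, so rows that do not move let the fingers close. It gives the time, the measured TCP pose, the force and the opening at its end, in the units of the state.
- r.read_state(): the state, without advancing time (a new reading comes with each control period).
- cams.camera(name): name is "side" or "top" or "wrist"; returns a dict with "color" (400x640x3 uint8, red, green, blue), "fx", "fy", "cx", "cy" (pixels), "extrinsics" (4x4, takes a point from camera to world coordinates). Camera axes: x right, y down, z forward; pixel columns grow to the right and rows downward; lengths in m; the calibration is good to about 2 mm. A picture is of the moment at which its call begins. There is no depth.
- ticket.close_job(): hands the job in, once; it reports no verdict.
The state is a dict: "time": time; "joint_positions": joint angles; "joint_vel": joint speeds; "joint_torque": joint torques, N m; "ee_pos": TCP position; "eef_rot": TCP orientation; "ft_force": force on the tool from outside, world axes, zero at the start; "torque": the same for the moment, N m; "width": finger opening in m.
Only numpy, scipy, OpenCV 4.12 (cv2) and the standard library are available. Lean on these libraries where they do the work, as an engineer would, in place of code of your own. Each camera call takes 0.05 s, during which the arm holds its last target.

TASK

Lay every sample bottle that is on the bench into its own groove of the vee cradle, base first, and push it along until it lies on both flanks with its base fully home against the back stop. Slide the cradle across the bench so that it stands square and centred in the black outline at the lamp stand with all bottles home. Only then, as the last thing, tilt the lamp panel over the bottles to 40 degrees from upright, let go and see that it stays, and leave the tall bottle, the tape roll and the hard hat alone.

Things in the scene. Friction and masses are not known exactly. Their poses are not given: they have to be found in the camera images.
- bottle0_mid (a point): middle of the 8-sided body (46 mm across flats, 88 mm long) of a plain white sample bottle, about 160 g, lying on a flat: this point is then 23 mm up. x runs from cap to base: base face at +44 mm, end of the round cap (30 mm across) at -71 mm. At the start z is up, the flats facing +-y stand upright (grip there), and x is within 0.7 rad of world +x. Two or three bottles are present.
- bottle1_mid (a point): middle of the 8-sided body (46 mm across flats, 88 mm long) of a plain white sample bottle, about 160 g, lying on a flat: this point is then 23 mm up. x runs from cap to base: base face at +44 mm, end of the round cap (30 mm across) at -71 mm. At the start z is up, the flats facing +-y stand upright (grip there), and x is within 0.7 rad of world +x. Two or three bottles are present.
- bottle2_mid (a point): middle of the 8-sided body (46 mm across flats, 88 mm long) of a plain white sample bottle, about 160 g, lying on a flat: this point is then 23 mm up. x runs from cap to base: base face at +44 mm, end of the round cap (30 mm across) at -71 mm. At the start z is up, the flats facing +-y stand upright (grip there), and x is within 0.7 rad of world +x. Two or three bottles are present.
- cradle: loose aluminium sled, 0.95 kg, 140 (x) by 212 mm (y), base plate 8 mm thick; origin: centre of its underside. Back stop: wall along the far edge, x = +60 to +70 mm, 60 mm high. Low lip along the near edge, x = -70 to -60 mm, 22 mm high. Three 90-degree vee grooves run along x between them, at y = +80, 0, -80 mm. Bench friction holds it with 4 to 10 N, by load
- seat0 (a point): on the cradle: where the middle of a bottle's body lies when the bottle is fully home in groove 0 (cradle x = +16, y = 80, z = 40 mm), both lower 45-degree flats on the flanks, base on the back stop; axes as the cradle's. The thin flanks (x = -30 to +60 mm) end 21 mm to each side of the groove's middle and are 26 mm high above the bench
- seat1 (a point): on the cradle: where the middle of a bottle's body lies when the bottle is fully home in groove 1 (cradle x = +16, y = 0, z = 40 mm), both lower 45-degree flats on the flanks, base on the back stop; axes as the cradle's. The thin flanks (x = -30 to +60 mm) end 21 mm to each side of the groove's middle and are 26 mm high above the bench
- seat2 (a point): on the cradle: where the middle of a bottle's body lies when the bottle is fully home in groove 2 (cradle x = +16, y = -80, z = 40 mm), both lower 45-degree flats on the flanks, base on the back stop; axes as the cradle's. The thin flanks (x = -30 to +60 mm) end 21 mm to each side of the groove's middle and are 26 mm high above the bench
- dock (a point): centre of the outline painted on the bench (fixed): black stripes left, right and near, inside width 236 mm; the lamp stand's foot closes the far side. The cradle's origin and x must come onto this point and its x. x points to the lamp stand, z up. The foot (20 mm high) begins at x = +83 mm; two posts 114 mm high stand at x = +98, y = +-125 mm
- lamp_hinge (a point): middle of the lamp's hinge axis, which runs along y of the dock, 98 mm behind the dock point and 100 mm above the bench (fixed)
- lamp_bar (a point): middle of the lamp's round grip bar, 12 mm thick, 104 mm long, parallel to the hinge and 142 mm from it, on two end stems (88 mm clear between them), with 40 mm of free air between bar and panel. The flat lamp panel, 210 mm wide and 14 mm thick, fills 5 to 100 mm from the hinge
- lamp (a joint): tilt of the lamp panel (rad): 0 = upright, bar straight above the hinge; grows as the panel leans towards the robot (to -x of the dock) over the bottles; 0.698 = 40 degrees. Stiff friction hinge, about 0.35 N m, stays where it is left; range -0.5 to 1.3
- jug: bystander: tall closed white bottle, 84 mm across, 190 mm high; origin at its foot
- tape: bystander: paper tape roll lying flat, 96 mm across, 25 mm high; origin at the centre of its underside
- hat: bystander: yellow hard hat, 275 mm across, 135 mm high; origin at the centre of its underside
Not all that is in view belongs to the job. Leave any blue look-alike of the part that bears bottle1_mid alone. Leave any brown look-alike of the part that bears bottle2_mid alone.

How it is judged:
On the way, in this order (a step that is already met when the one before it is completed fails the run):
1. every bottle is home in a groove and the cradle stands in the outline ((distance between bottle0_mid and seat0 below 0.004 m or distance between bottle0_mid and seat1 below 0.004 m or distance between bottle0_mid and seat2 below 0.004 m) and angle between the x axis of each of bottle0_mid, bottle1_mid, bottle2_mid and the x axis of cradle, either way round below 0.06 rad and (distance between bottle1_mid and seat0 below 0.004 m or distance between bottle1_mid and seat1 below 0.004 m or distance between bottle1_mid and seat2 below 0.004 m) and (distance between bottle2_mid and seat0 below 0.004 m or distance between bottle2_mid and seat1 below 0.004 m or distance between bottle2_mid and seat2 below 0.004 m) and x of cradle in the frame of dock between -0.012 and 0.012 m and y of cradle in the frame of dock between -0.012 and 0.012 m and angle between the x axis of cradle and the x axis of dock, either way round below 0.09 rad), for 0.2 s.
2. the lamp is tilted to 40 degrees and let go (value of joint lamp between 0.611 and 0.785 rad and velocity of joint lamp between -0.05 and 0.05 rad/s and contact force between the fingers and stand below 0.1 N), for 0.3 s.
At the end, for the whole second after the job is handed in: Every bottle present is in its own groove, middle within 4 mm of that seat point, axis within 0.06 rad of the cradle's; cradle within 12 mm of the dock point along and across, and 0.09 rad; lamp at 40 degrees within 5; all released and at rest (all of step 1 and value of joint lamp between 0.611 and 0.785 rad and velocity of joint lamp between -0.05 and 0.05 rad/s and linear speed of each of bottle0, bottle1, bottle2, cradle below 0.02 m/s); the robot touches nothing.
It fails at once if the tall bottle is disturbed (distance of jug from where it was at the start of the episode above 0.03 m).
It fails at once if the tape roll is disturbed (distance of tape from where it was at the start of the episode above 0.03 m).
It fails at once if the hard hat is disturbed (distance of hat from where it was at the start of the episode above 0.03 m).
Of bottle0, bottle1, bottle2 only 2 to 3 are there at a start; the rules pass over those that are not, and their reading is None.
At some moment in a run one of bottle0, bottle1, bottle2 may be knocked a few centimetres aside while the robot is not near it.
Once in a run the grip may slacken for a moment while it holds something.
It also fails if it takes over 210 s, if anything falls off the work surface, if the arm or the gripper's body presses on something with over 40 N, if the wrist force passes 120 N, or if a joint passes its speed limit or range.

## Working session

There is one attempt and no reset: what is moved stays moved. The work goes in short steps, Python scripts to look and compute and a tool call to move; the robot and the scene stay as the last step left them, time stands still between calls to the robot, and variables do not carry over. Pictures are saved under pics/ and viewed, and the job is handed in when it is done.

Besides the shell and the picture viewer there is one more tool, called after "Request:" in YAML: its name, and indented under it one key for each argument. drive_tool: Moves the arm, as the interface text tells. Its arguments: {"type":"object","properties":{"moves":{"type":"string"},"newtons":{"type":"number"}},"required":["moves"]}

```bash
ls; mkdir -p pics; python3 - <<'E'
from bench import r,cams,ticket
import cv2
s=r.read_state()
for k,v in s.items(): print(k,v)
for n in ["side","top","wrist"]:
    c=cams.camera(n); cv2.imwrite(f"pics/{n}0.png",c["color"][:,:,::-1]); print(n,c["fx"],c["fy"],c["cx"],c["cy"]);print(c["extrinsics"])
E
```

```text
pics
time 0.0
joint_positions [-1.13459981  0.33290341 -0.06473335  1.46097537  0.02161781  1.34987646
 -0.08852144]
joint_vel [-0.00075663  0.00025519 -0.00086652  0.0003165   0.00077496 -0.00112077
 -0.00023852]
joint_torque [-6.92436060e-04 -6.23263621e+01  2.39085773e-02 -3.89898169e+01
 -6.14934135e-02  3.97910632e-02  1.29308578e-04]
ee_pos [0.27661704 0.56002845 0.23271806]
eef_rot [ 0.16026772  0.68867784 -0.16128787  0.68849351]
ft_force [ 0.03507697  0.62602401 -0.09766303]
torque [-0.00352702  0.02798032  0.02016036]
width 0.08754871618172161
side 421.49506710321543 421.49506710321543 320.43035260945845 199.8916763727099
[[-0.97283717 -0.15907359  0.16817677  0.23625868]
 [-0.23061826  0.60298138 -0.7636941   1.0955132 ]
 [ 0.0200761  -0.78173464 -0.62328797  1.09616779]
 [ 0.          0.          0.          1.        ]]
top 445.97987791532586 445.97987791532586 315.07135212579635 201.96860872348628
[[-2.02682212e-02 -9.91528631e-01  1.28297208e-01  3.13681594e-01]
 [-9.99794439e-01  2.00329711e-02 -3.12392155e-03 -8.15889598e-02]
 [ 5.27283394e-04 -1.28334152e-01 -9.91730844e-01  1.53749318e+00]
 [ 0.00000000e+00  0.00000000e+00  0.00000000e+00  1.00000000e+00]]
wrist 357.92883297142504 357.92883297142504 320.1928565065032 203.88429350246156
[[ 0.44272265  0.86015321  0.25324515  0.20794285]
 [ 0.89665723 -0.42420375 -0.12671615  0.59579057]
 [-0.00156777  0.2831742  -0.95906721  0.3834598 ]
 [ 0.          0.          0.          1.        ]]
```

View pics/side0.png

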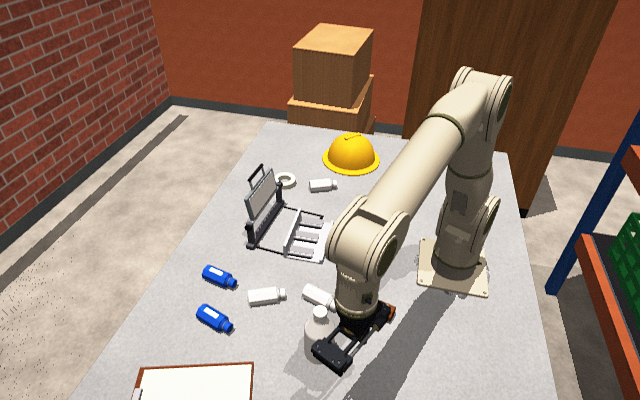

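View pics/top0.png

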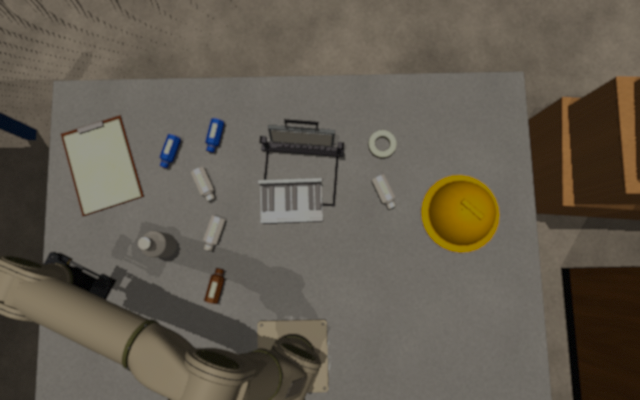

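View pics/wrist0.png

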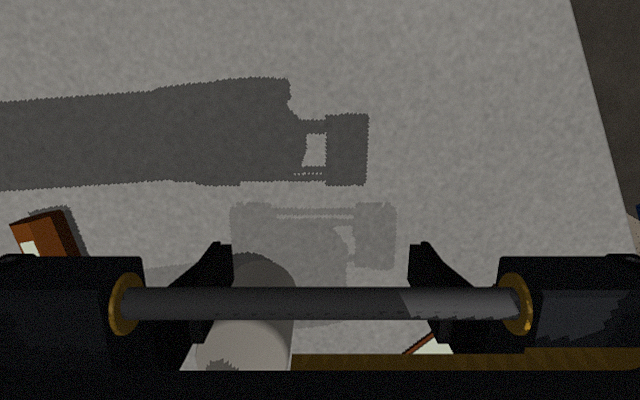

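Three white bottles show up: top pixels (203,183), (214,232) and (385,191). The cradle is at (291,200), and the outline runs from columns 267 to 337. The blue and brown ones are decoys. Next I'll measure.

```bash
cat > h.py <<'E'
import numpy as np, cv2
from bench import r,cams,ticket
def cam(n): return cams.camera(n)
def ray(c,u,v):
    E=np.array(c["extrinsics"]); d=E[:3,:3]@np.array([(u-c["cx"])/c["fx"],(v-c["cy"])/c["fy"],1]); return E[:3,3],d
def onz(c,u,v,z):
    o,d=ray(c,u,v); return (o+d*(z-o[2])/d[2])
def proj(c,p):
    E=np.array(c["extrinsics"]); q=E[:3,:3].T@(np.asarray(p)-E[:3,3]); return q[0]/q[2]*c["fx"]+c["cx"], q[1]/q[2]*c["fy"]+c["cy"]
def crop(c,name,u0,v0,u1,v1,k):
    im=c["color"][v0:v1,u0:u1,::-1]; im=cv2.resize(im,None,fx=k,fy=k,interpolation=cv2.INTER_CUBIC); cv2.imwrite("pics/"+name,im)
def white(c,lo=150):
    im=c["color"].astype(int); hsv=cv2.cvtColor(c["color"],cv2.COLOR_RGB2HSV)
    return ((hsv[:,:,2]>lo)&(hsv[:,:,1]<40)).astype(np.uint8)
E
python3 - <<'E'
from h import *
c=cam("top")
crop(c,"t1.png",245,110,405,235,5)
crop(c,"t2.png",140,110,260,260,4)
m=white(c,165)
n,l,s,ce=cv2.connectedComponentsWithStats(m)
for i in range(1,n):
    if 60<s[i,4]<6000: print(s[i],ce[i],onz(c,*ce[i],0.03))
E
```

```text
(no output)
```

View pics/t1.png

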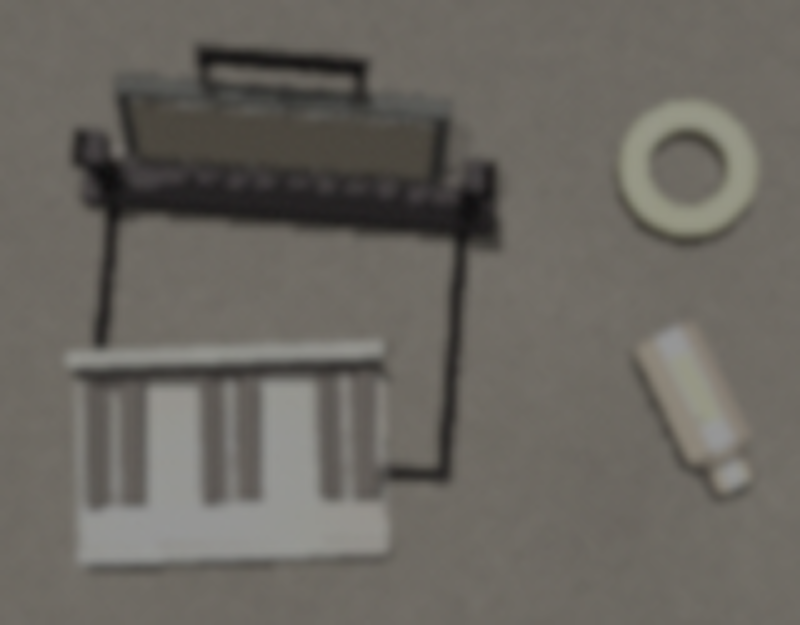

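View pics/t2.png

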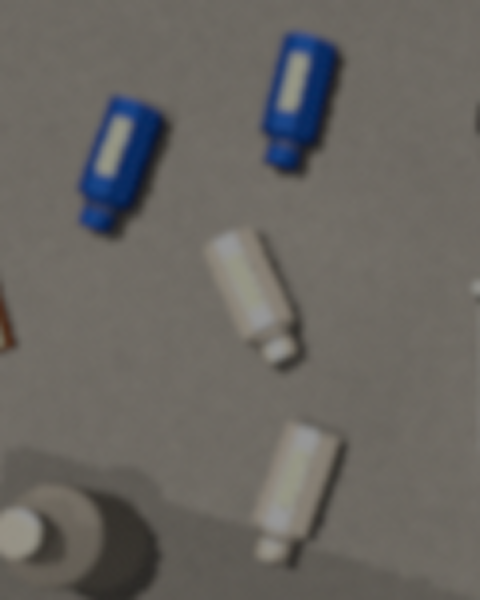

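```bash
cat >> h.py <<'E'
def blobs(c,lo,roi,amin=60):
    g=c["color"].min(axis=2); m=np.zeros_like(g); u0,v0,u1,v1=roi
    m[v0:v1,u0:u1]=(g[v0:v1,u0:u1]>lo)*255
    m=cv2.morphologyEx(m,cv2.MORPH_CLOSE,np.ones((3,3)))
    cs,_=cv2.findContours(m,cv2.RETR_EXTERNAL,cv2.CHAIN_APPROX_NONE)
    return [k for k in cs if cv2.contourArea(k)>amin],m
def bottle(c,k,zax=0.023):
    # back-project contour on axis height, long axis by minAreaRect/ends
    P=np.array([onz(c,p[0][0],p[0][1],0.03)[:2] for p in k]).astype(np.float32)
    (cx,cy),(w,h),a=cv2.minAreaRect(P)
    L,W=max(w,h),min(w,h); box=cv2.boxPoints(((cx,cy),(w,h),a))
    e=box[1]-box[0]; f=box[2]-box[1]
    ax=e if np.linalg.norm(e)>np.linalg.norm(f) else f
    ax/=np.linalg.norm(ax); ax*=np.sign(ax[0])
    base=np.array([cx,cy])+ax*L/2
    mid=base-ax*0.044
    return mid,np.degrees(np.arctan2(ax[1],ax[0])),L,W
E
python3 - <<'E'
from h import *
c=cam("top")
im=c["color"]
print(im[200,200:225].tolist()[::3], im[232,200:230].tolist()[::3]); print(im[190,370:400].tolist()[::4])
for lo in (110,120,130):
  for roi in ((180,150,240,265),(365,165,405,220),(250,165,330,235)):
    for k in blobs(c,lo,roi)[0]: print(lo,cv2.boundingRect(k),bottle(c,k))
E
```

```text
[[111, 107, 100], [109, 105, 99], [115, 111, 102], [96, 95, 90], [62, 59, 55], [83, 81, 74], [108, 104, 98], [110, 105, 98], [110, 106, 99]] [[109, 105, 98], [111, 107, 101], [133, 126, 116], [147, 145, 134], [149, 149, 132], [138, 134, 124], [132, 125, 114], [69, 65, 59], [101, 97, 91], [109, 105, 98]]
[[110, 105, 98], [93, 89, 83], [134, 127, 116], [145, 142, 133], [149, 149, 132], [133, 125, 115], [111, 107, 100], [110, 106, 100]]
110 (204, 216, 19, 34) (array([0.42418436, 0.26036714]), np.float32(-19.534266), 0.11534129083156586, 0.04259968921542168)
110 (191, 167, 22, 33) (array([0.59549911, 0.30554187]), np.float32(23.95859), 0.11964234709739685, 0.04246098920702934)
110 (373, 175, 22, 33) (array([ 0.55603858, -0.31891705]), np.float32(24.122602), 0.11812875419855118, 0.04172216355800629)
110 (260, 186, 63, 37) (array([ 0.50441292, -0.06518073]), np.float32(-89.62903), 0.21118618547916412, 0.12165173143148422)
110 (258, 177, 64, 7) (array([ 0.58777024, -0.06441134]), np.float32(-89.11734), 0.2164158672094345, 0.014101781882345676)
120 (205, 216, 15, 33) (array([0.42422629, 0.26
[... 363 characters left out ...]
248, -0.06439169]), np.float32(-88.86109), 0.21112555265426636, 0.11915567517280579)
120 (258, 178, 63, 5) (array([ 0.58735809, -0.06098937]), np.float32(-89.0787), 0.2129230499267578, 0.009942878037691116)
130 (206, 217, 14, 26) (array([0.42271729, 0.26265253]), np.float32(-18.970215), 0.08904542028903961, 0.02169054001569748)
130 (194, 168, 14, 24) (array([0.59234606, 0.3046622 ]), np.float32(24.09926), 0.08524762094020844, 0.021422116085886955)
130 (376, 176, 16, 24) (array([ 0.55413142, -0.32231384]), np.float32(24.250296), 0.08749093860387802, 0.021711770445108414)
130 (261, 187, 61, 35) (array([ 0.50496217, -0.06110593]), np.float32(-88.76514), 0.20452459156513214, 0.11451206356287003)
```

```bash
cat >> h.py <<'E'
from scipy.spatial.transform import Rotation as R
def tool():
    s=r.read_state(); M=R.from_quat(s["eef_rot"]).as_matrix(); y=M[:,1]
    print("t",round(s["time"],2),"pos",np.round(s["ee_pos"],4),"xax",np.round(M[:,0],3),"jaw yaw",round(float(np.degrees(np.arctan2(y[1],y[0]))),2),"w",round(s["width"],4),"F",np.round(s["ft_force"],1),"q7",round(s["joint_positions"][6],2))
E
python3 - <<'E'
from h import *
tool()
c=cam("top")
print("jug top",onz(c,152,243,.19),"tape",onz(c,382,144,.025),"hat",onz(c,460,213,.05))
# posts: image t1 crop/5 + (245,110)
for n,(u,v) in dict(postL=(88,145),postR=(478,178)).items(): print(n,onz(c,245+u/5,110+v/5,.114))
for n,(u,v) in dict(barL=(203,55),barR=(367,70)).items(): print(n,onz(c,245+u/5,110+v/5,.235))
for n,(u,v) in dict(stripeLtop=(112,215),stripeLbot=(99,340),stripeRtop=(462,240),stripeRbot=(447,470)).items(): print(n,onz(c,245+u/5,110+v/5,0))
for n,(u,v) in dict(lipL=(80,560),lipR=(388,548)).items(): print(n,onz(c,245+u/5,110+v/5,.022))
for n,(u,v) in dict(bsL=(66,358),bsR=(383,347)).items(): print(n,onz(c,245+u/5,110+v/5,.06))
E
```

```text
t 0.25 pos [0.2767 0.5602 0.2332] xax [-0.    -0.001 -1.   ] jaw yaw 63.71 w 0.0871 F [-0.7  0.   0.9] q7 -0.09
jug top [0.3734018  0.40746659 0.19      ] tape [ 0.7079263  -0.32323516  0.025     ] hat [ 0.45900904 -0.57136443  0.05      ]
postL [0.70940715 0.08168157 0.114     ]
postR [ 0.68208856 -0.17335671  0.114     ]
barL [ 0.73013176 -0.00182585  0.235     ]
barR [ 0.71881189 -0.10052028  0.235     ]
stripeLtop [0.69004983 0.07809859 0.        ]
stripeLbot [0.60071711 0.08778372 0.        ]
stripeRtop [ 0.66707582 -0.16820402  0.        ]
stripeRbot [ 0.50411105 -0.1534262   0.        ]
lipL [0.44466654 0.09918484 0.022     ]
lipR [ 0.44862299 -0.11079457  0.022     ]
bsL [0.57767903 0.10341661 0.06      ]
bsR [ 0.58088282 -0.10974262  0.06      ]
```

Request:
drive_tool:
  moves: "0 0 0.05 0 0; 0 0 0.05 0 0; 0.03 -0.05 0 6.8 0; 0.03 -0.05 0 0 0; 0.03 -0.05 0 0 0; 0.03 -0.05 0 0 0; 0.03 -0.05 -0.02 0 0; 0.03 -0.05 -0.03 0 0; 0.04 -0.02 -0.03 0 0; 0 0 0 0 0; 0 0 0 0 0"
  newtons: 20

```text
time: 1.68
ee_pos: [0.495, 0.2434, 0.2552]
eef_rot: [0.12, 0.697, -0.119, 0.697]
ft_force: [0.2, 0.6, -0.0]
width: 0.0872
```

```bash
python3 - <<'E'
from h import *
tool()
c=cam("wrist"); cv2.imwrite("pics/w1.png",c["color"][:,:,::-1])
c=cam("top"); cv2.imwrite("pics/t3.png",c["color"][:,:,::-1])
E
```

```text
t 1.68 pos [0.495  0.2434 0.2552] xax [-0.  0. -1.] jaw yaw 70.54 w 0.0872 F [ 0.2  0.6 -0. ] q7 0.72
```

View pics/w1.png

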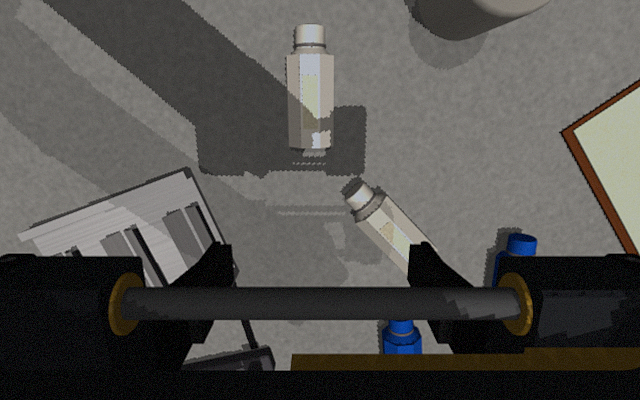

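View pics/t3.png

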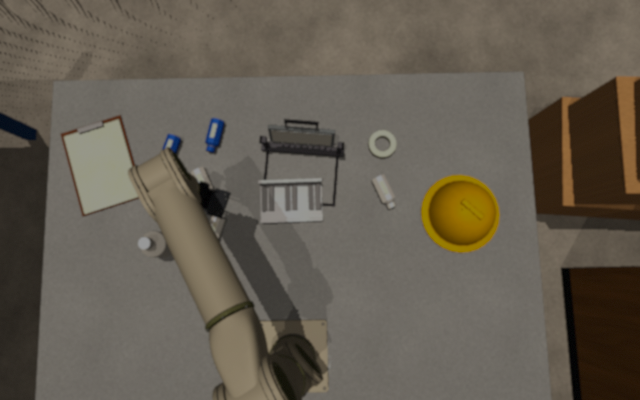

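```bash
python3 - <<'E'
from h import *
c=cam("wrist")
for z,pts in ((.0325,[(288,100),(334,100),(289,60),(333,60),(288,140),(331,140)]),(0.046,[(300,130),(319,130)]),(0.0,[(309,150)]),(0.023,[(311,25),(309,150)]) ):
    for p in pts: print(z,p,np.round(onz(c,*p,z),4))
E
```

```text
0.0325 (288, 100) [0.4135 0.2401 0.0325]
0.0325 (334, 100) [0.4288 0.2836 0.0325]
0.0325 (289, 60) [0.3788 0.2543 0.0325]
0.0325 (333, 60) [0.393  0.2947 0.0325]
0.0325 (288, 140) [0.4506 0.226  0.0325]
0.0325 (331, 140) [0.4654 0.2679 0.0325]
0.046 (300, 130) [0.4444 0.2423 0.046 ]
0.046 (319, 130) [0.4506 0.26   0.046 ]
0.0 (309, 150) [0.4715 0.2405 0.    ]
0.023 (311, 25) [0.3551 0.2854 0.023 ]
0.023 (309, 150) [0.4687 0.2422 0.023 ]
```

Request:
drive_tool:
  moves: "-0.035 0.008 -0.02 0 0; -0.035 0.0076 -0.02 -0.7 0; 0 0 -0.05 0 0; 0 0 -0.05 0 0; 0 0 -0.04 0 0; 0 0 -0.035 0 0; 0 0 -0.023 0 0; 0 0 0 0 0; 0 0 0 0 1; 0 0 0 0 1; 0 0 0 0 1; 0 0 0 0 1; 0 0 0 0 1"
  newtons: 25

```text
time: 3.45
ee_pos: [0.4254, 0.2583, 0.0171]
eef_rot: [0.124, 0.696, -0.124, 0.696]
ft_force: [-0.8, 0.2, 2.9]
width: 0.046
```

```bash
python3 - <<'E'
from h import *
tool()
c=cam("wrist"); cv2.imwrite("pics/w2.png",c["color"][:,:,::-1])
E
```

```text
t 3.45 pos [0.4254 0.2583 0.0171] xax [ 0.  0. -1.] jaw yaw 69.81 w 0.046 F [-0.8  0.2  2.9] q7 0.62
```

View pics/w2.png

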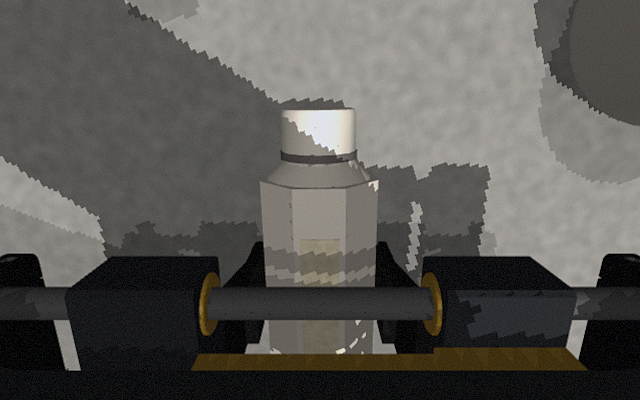

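```bash
python3 - <<'E'
from h import *
c=cam("wrist")
s=r.read_state(); M=R.from_quat(s["eef_rot"]).as_matrix(); p=np.array(s["ee_pos"])
a=np.radians(69.81-90); ax=np.array([np.cos(a),np.sin(a),0])
for z,q in ((.023,(318,103)),(.03,(318,106)),(.038,(318,110)),(.046,(319,188)),(.0325,(264,182)),(.0325,(376,182))):
    P=onz(c,*q,z); print(z,q,np.round(P,4), "along from grasp",np.round((P-p)@ax,4))
E
```

```text
0.023 (318, 103) [0.3547 0.2848 0.023 ] along from grasp -0.0755
0.03 (318, 106) [0.3557 0.2845 0.03  ] along from grasp -0.0745
0.038 (318, 110) [0.3568 0.2841 0.038 ] along from grasp -0.0733
0.046 (319, 188) [0.3815 0.2754 0.046 ] along from grasp -0.0471
0.0325 (264, 182) [0.375  0.2551 0.0325] along from grasp -0.0462
0.0325 (376, 182) [0.39   0.2957 0.0325] along from grasp -0.0462
```

Request:
drive_tool:
  moves: "0 0 0.02 0 1; 0 0 0.04 0 1; 0 0 0.06 0 1; 0.01 -0.03 0.06 7 1; 0.02 -0.05 0.06 7 1; 0.03 -0.05 0.04 7 1; 0.04 -0.05 0 0 1; 0.035 -0.05 0 0 1; 0.02 -0.03 0 0 1; 0 0 0 0 1; 0 0 0 0 1; 0 0 0 0 1"

```text
time: 5.05
ee_pos: [0.5702, 0.0203, 0.274]
eef_rot: [-0.006, 0.707, 0.006, 0.707]
ft_force: [0.4, 0.5, -2.9]
width: 0.046
```

```bash
python3 - <<'E'
from h import *
tool()
c=cam("wrist"); cv2.imwrite("pics/w3.png",c["color"][:,:,::-1])
E
```

```text
t 5.05 pos [0.5702 0.0203 0.274 ] xax [-0.     0.001 -1.   ] jaw yaw 90.93 w 0.046 F [ 0.4  0.5 -2.9] q7 1.53
```

View pics/w3.png

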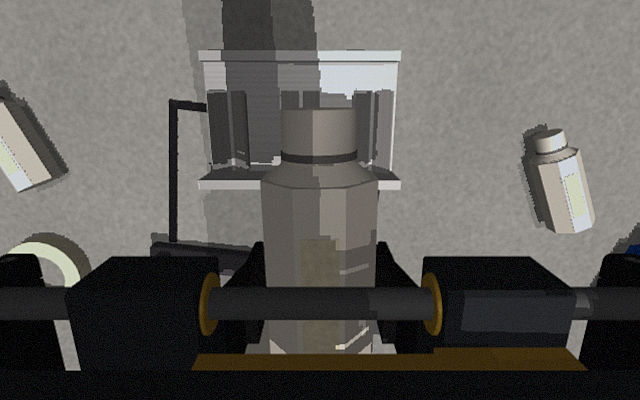

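```bash
python3 - <<'E'
from h import *
c=cam("wrist")
crop(c,"w3c.png",180,30,420,200,3)
for z,q in ((.022,(199,51)),(.022,(400,51)),(.022,(199,60)),(.022,(400,60)),(.06,(198,189)),(.06,(401,188)),(.06,(198,180)),(.06,(401,179))):
    print(z,q,np.round(onz(c,*q,z),4))
E
```

```text
0.022 (199, 51) [ 0.4483 -0.1069  0.022 ]
0.022 (400, 51) [0.4448 0.1025 0.022 ]
0.022 (199, 60) [ 0.457  -0.1076  0.022 ]
0.022 (400, 60) [0.4536 0.1032 0.022 ]
0.06 (198, 189) [ 0.5868 -0.1067  0.06  ]
0.06 (401, 188) [0.5823 0.1063 0.06  ]
0.06 (198, 180) [ 0.5772 -0.1059  0.06  ]
0.06 (401, 179) [0.5727 0.1055 0.06  ]
```

View pics/w3c.png

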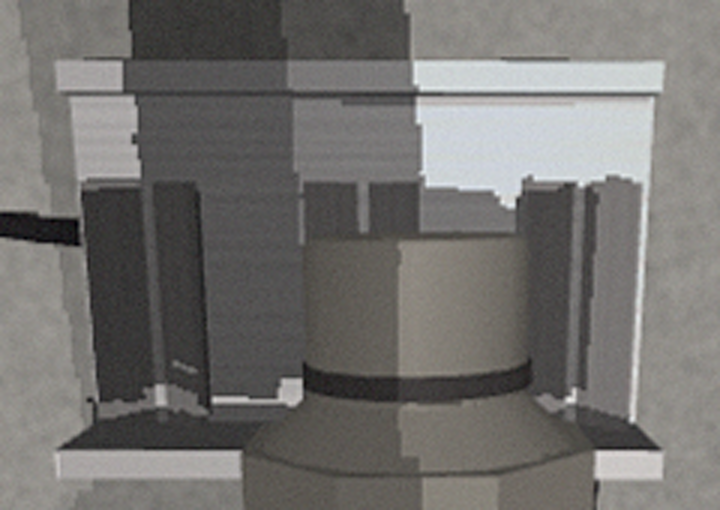

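Request:
drive_tool:
  moves: "-0.024 0.029 -0.04 0 1; -0.024 0.0287 -0.04 0 1; 0 0 -0.05 0 1; 0 0 -0.05 0 1; 0 0 -0.03 0 1; 0 0 -0.018 0 1; 0 0 0 0 1; 0 0 -0.006 0 1; 0 0 -0.004 0 1; 0 0 0 0 1; 0 0 0 0 1"

```text
time: 6.52
ee_pos: [0.5229, 0.0767, 0.0365]
eef_rot: [-0.005, 0.707, 0.005, 0.707]
ft_force: [-0.0, -0.6, -2.2]
width: 0.0457
```

```bash
python3 - <<'E'
from h import *
tool()
c=cam("wrist"); cv2.imwrite("pics/w4.png",c["color"][:,:,::-1])
c=cam("side"); crop(c,"s4.png",200,150,420,320,3)
E
```

```text
t 6.53 pos [0.5229 0.0767 0.0365] xax [ 0.  0. -1.] jaw yaw 90.82 w 0.0457 F [-0.  -0.6 -2.2] q7 1.46
```

View pics/w4.png

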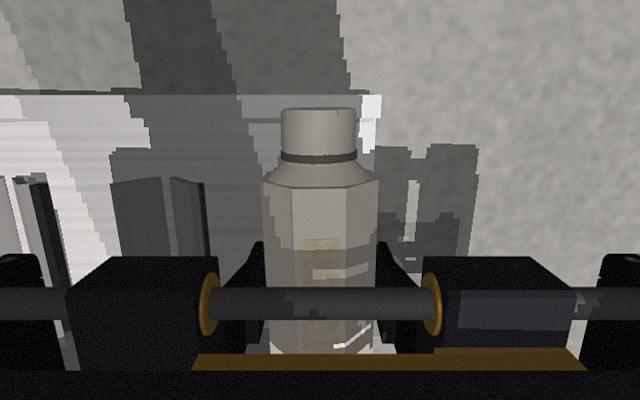

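View pics/s4.png

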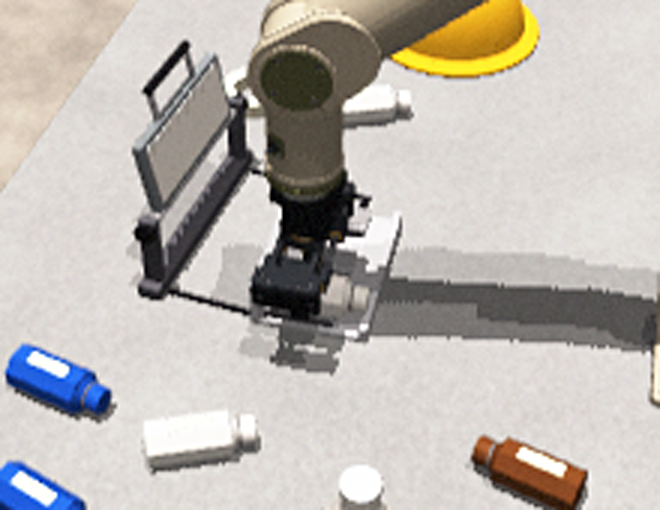

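Request:
drive_tool:
  moves: "0 0.001 -0.001 0 1; 0 0 -0.001 0 1; 0 0 0 0 1; 0.004 0 0 0 1; 0.003 0 0 0 1; 0 0 0 0 1"

```text
time: 7.38
ee_pos: [0.5291, 0.0776, 0.0343]
eef_rot: [-0.005, 0.708, 0.005, 0.706]
ft_force: [-5.8, -0.2, 7.8]
width: 0.0457
```

Request:
drive_tool:
  moves: "0.002 0 0 0 1; 0 0 0 0 1"

```text
time: 7.62
ee_pos: [0.5308, 0.0776, 0.0343]
eef_rot: [-0.005, 0.708, 0.005, 0.706]
ft_force: [-6.2, -0.2, 8.8]
width: 0.0462
```

Request:
drive_tool:
  moves: "0.002 0 0 0 1; 0 0 0 0 1"

```text
time: 7.88
ee_pos: [0.5327, 0.0776, 0.0343]
eef_rot: [-0.005, 0.708, 0.005, 0.706]
ft_force: [-7.9, -0.5, 9.5]
width: 0.046
```

Request:
drive_tool:
  moves: "0 0 0.0005 0 1; 0.002 0 0 0 1; 0.002 0 0 0 1; 0.002 0 0 0 1; 0.002 0 0 0 1; 0 0 0 0 1"

```text
time: 8.62
ee_pos: [0.5412, 0.0776, 0.0343]
eef_rot: [-0.005, 0.708, 0.005, 0.707]
ft_force: [-4.1, -0.2, 1.5]
width: 0.0458
```

```bash
python3 - <<'E'
from h import *
tool()
c=cam("wrist"); cv2.imwrite("pics/w5.png",c["color"][:,:,::-1])
E
```

```text
t 8.62 pos [0.5412 0.0776 0.0343] xax [-0.001  0.    -1.   ] jaw yaw 90.79 w 0.0458 F [-4.1 -0.2  1.5] q7 1.47
```

View pics/w5.png

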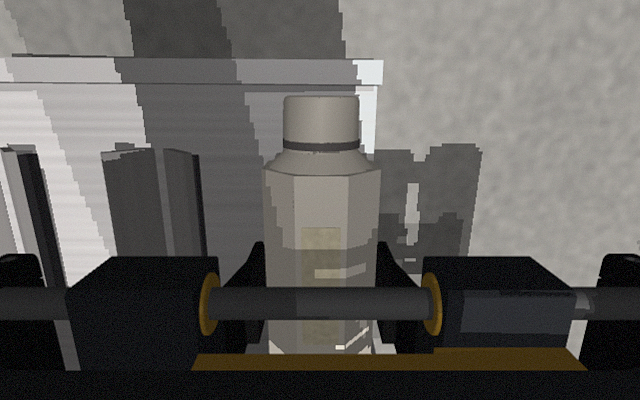

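```bash
python3 - <<'E'
from h import *
c=cam("wrist")
crop(c,"w5c.png",220,40,400,200,4)
for z,q in ((.022,(200,58)),(.022,(382,61)),(.022,(200,82)),(.022,(380,84)),(.055,(320,97)),(.05,(320,95)),(0.063,(320,176)),(.0495,(265,170)),(.0495,(378,169))):
    print(z,q,np.round(onz(c,*q,z),4))
E
```

```text
0.022 (200, 58) [0.4487 0.0264 0.022 ]
0.022 (382, 61) [0.4488 0.1036 0.022 ]
0.022 (200, 82) [0.4584 0.0256 0.022 ]
0.022 (380, 84) [0.4581 0.1033 0.022 ]
0.055 (320, 97) [0.464  0.0775 0.055 ]
0.05 (320, 95) [0.4633 0.0775 0.05  ]
0.063 (320, 176) [0.4903 0.0779 0.063 ]
0.0495 (265, 170) [0.4911 0.0567 0.0495]
0.0495 (378, 169) [0.4901 0.1001 0.0495]
```

View pics/w5c.png

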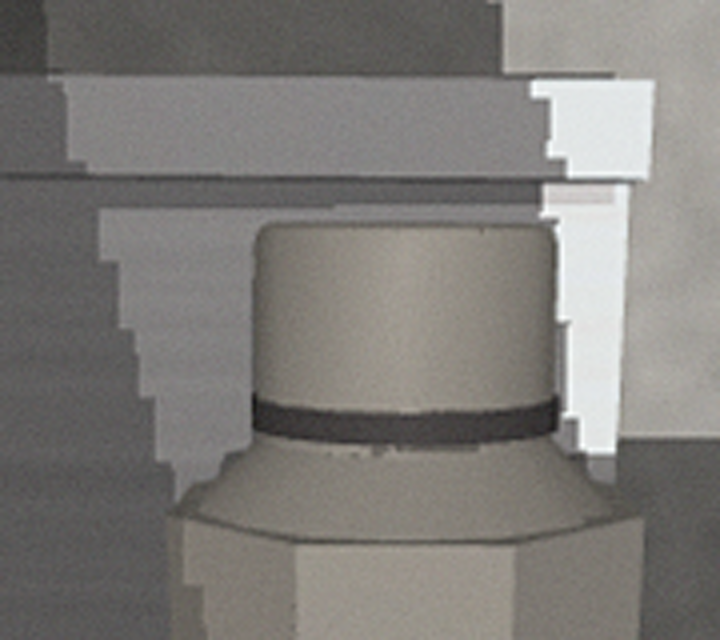

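Request:
drive_tool:
  moves: "0 0 0 0 0.28; 0 0 0 0 0.28; 0 0 0 0 0.28; 0 0 0.03 0 0.28; 0 0 0.06 0 0.28; 0 0 0.06 0 0.28; 0.01 0.04 0.04 10 0; 0.02 0.05 0 10 0; 0.03 0.05 0 3.2 0; 0.04 0.05 0 0 0; 0.03 0.03 0 0 0; 0 0 0 0 0; 0 0 0 0 0"

```text
time: 10.35
ee_pos: [0.6708, 0.2956, 0.2245]
eef_rot: [-0.147, 0.692, 0.147, 0.692]
ft_force: [0.3, -0.1, 0.4]
width: 0.0867
```

```bash
python3 - <<'E'
from h import *
tool()
c=cam("wrist"); cv2.imwrite("pics/w6.png",c["color"][:,:,::-1])
c=cam("top"); crop(c,"t6.png",140,110,410,260,3)
E
```

```text
t 10.35 pos [0.6708 0.2956 0.2245] xax [ 0.    -0.001 -1.   ] jaw yaw 113.97 w 0.0867 F [ 0.3 -0.1  0.4] q7 1.58
```

View pics/w6.png

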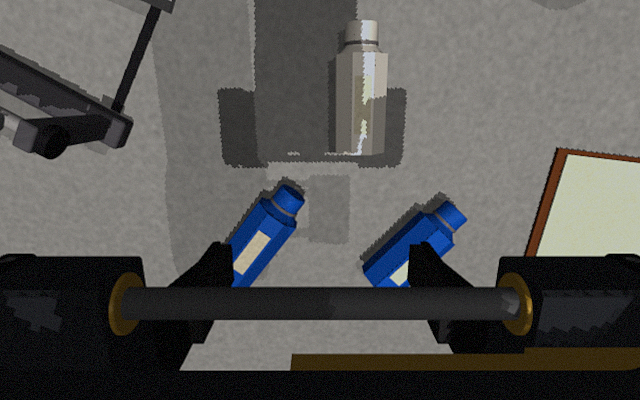

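View pics/t6.png

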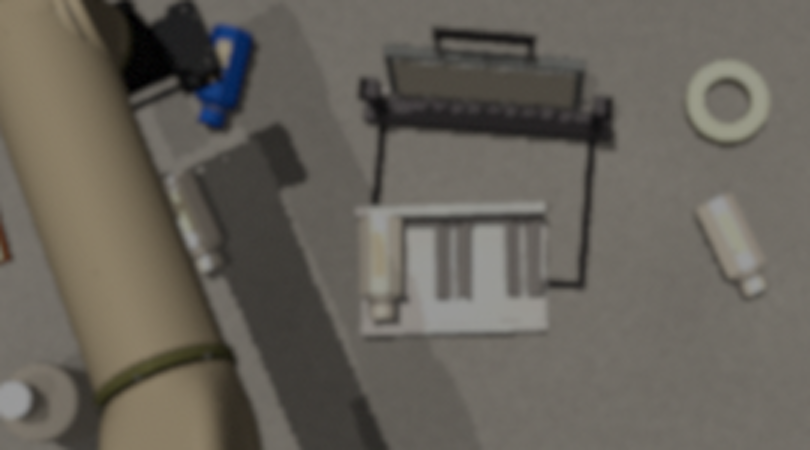

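```bash
python3 - <<'E'
from h import *
c=cam("wrist")
P={}
for z,q in ((.0325,(335,70)),(.0325,(387,70)),(.0325,(335,140)),(.0325,(386,140)),(.03,(362,19)),(.0,(360,156))):
    P[q]=onz(c,*q,z); print(z,q,np.round(P[q],4))
a=(P[(335,70)]+P[(387,70)])/2; b=(P[(335,140)]+P[(386,140)])/2; d=(b-a)[:2]; d/=np.linalg.norm(d)
yaw=np.degrees(np.arctan2(d[1],d[0])); m1=P[(362,19)][:2]+.071*d; m2=P[(360,156)][:2]-.044*d
print(yaw,m1,m2,np.linalg.norm(P[(335,70)]-P[(387,70)]))
E
```

```text
0.0325 (335, 70) [0.573  0.267  0.0325]
0.0325 (387, 70) [0.5539 0.3098 0.0325]
0.0325 (335, 140) [0.6298 0.293  0.0325]
0.0325 (386, 140) [0.6101 0.3373 0.0325]
0.03 (362, 19) [0.5251 0.2711 0.03  ]
0.0 (360, 156) [0.637  0.3267 0.    ]
25.364002370130653 [0.58926016 0.30154443] [0.59727952 0.30788824] 0.04686054682654376
```

Request:
drive_tool:
  moves: "-0.03 0.003 -0.02 1 0; -0.03 0.003 -0.02 0 0; -0.0188 0.002 -0.03 0 0; 0 0 -0.05 0 0; 0 0 -0.04 0 0; 0 0 -0.03 0 0; 0 0 -0.0175 0 0; 0 0 0 0 0; 0 0 0 0 1; 0 0 0 0 1; 0 0 0 0 1; 0 0 0 0 1; 0 0 0 0 1"

```text
time: 12.12
ee_pos: [0.592, 0.3044, 0.0173]
eef_rot: [-0.153, 0.69, 0.153, 0.69]
ft_force: [-0.7, -0.6, 1.7]
width: 0.0459
```

```bash
cat >> h.py <<'E'
def wpic(name):
    c=cam("wrist"); cv2.imwrite("pics/"+name,c["color"][:,:,::-1]); return c
def along(c,pts,z):
    s=r.read_state(); M=R.from_quat(s["eef_rot"]).as_matrix(); p=np.array(s["ee_pos"]); y=M[:,1]; ax=np.array([y[1],-y[0],0]); ax/=np.linalg.norm(ax)
    if ax[0]<0: ax=-ax
    for q in pts:
        P=onz(c,*q,z); print(q,z,np.round(P,4),"along",round(float((P-p)@ax),4))
E
python3 - <<'E'
from h import *
tool()
c=wpic("w7.png")
E
```

```text
t 12.12 pos [0.592  0.3044 0.0173] xax [ 0. -0. -1.] jaw yaw 115.01 w 0.0459 F [-0.7 -0.6  1.7] q7 1.55
```

View pics/w7.png

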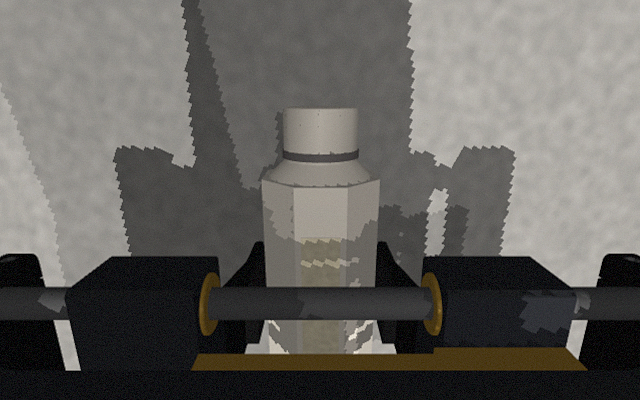

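Request:
drive_tool:
  moves: "0 0 0.02 0 1; 0 0 0.04 0 1; 0 0 0.06 0 1; -0.01 -0.04 0.04 -8 1; -0.01 -0.05 0 -8 1; -0.01 -0.05 0 -8.5 1; -0.01 -0.05 0 0 1; -0.01 -0.05 0 0 1; -0.01 -0.05 0 0 1; -0.005 -0.0164 0 0 1; 0 0 0 0 1; 0 0 0 0 1"

```text
time: 13.68
ee_pos: [0.5273, 0.0, 0.1775]
eef_rot: [-0.004, 0.707, 0.004, 0.707]
ft_force: [0.2, 0.8, -0.6]
width: 0.0457
```

```bash
python3 - <<'E'
from h import *
tool()
c=wpic("w8.png")
E
```

```text
t 13.68 pos [0.5273 0.     0.1775] xax [ 0.     0.001 -1.   ] jaw yaw 90.65 w 0.0457 F [ 0.2  0.8 -0.6] q7 1.56
```

View pics/w8.png

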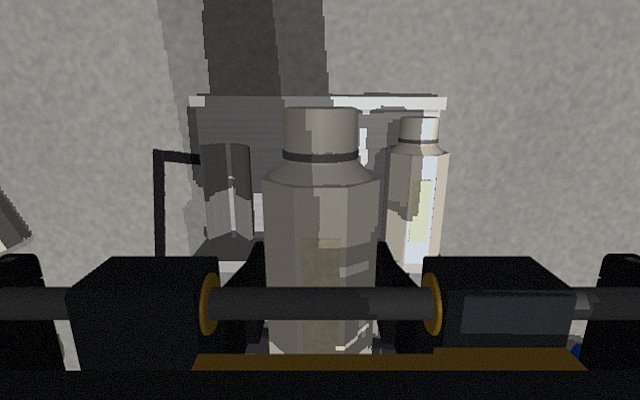

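```bash
python3 - <<'E'
from h import *
c=cam("wrist")
crop(c,"w8c.png",180,85,460,200,2.8)
along(c,[(189,96),(447,97),(189,107),(447,108)],.022)
along(c,[(419,117)],.052); along(c,[(386,152),(447,152)],.0495)
E
```

```text
(189, 96) 0.022 [ 0.4499 -0.1071  0.022 ] along -0.0785
(447, 97) 0.022 [0.4482 0.1041 0.022 ] along -0.0778
(189, 107) 0.022 [ 0.4586 -0.1079  0.022 ] along -0.0698
(447, 108) 0.022 [0.4569 0.1051 0.022 ] along -0.0691
(419, 117) 0.052 [0.463  0.0745 0.052 ] along -0.0633
(386, 152) 0.0495 [0.4899 0.0519 0.0495] along -0.0367
(447, 152) 0.0495 [0.4893 0.0993 0.0495] along -0.0367
```

View pics/w8c.png

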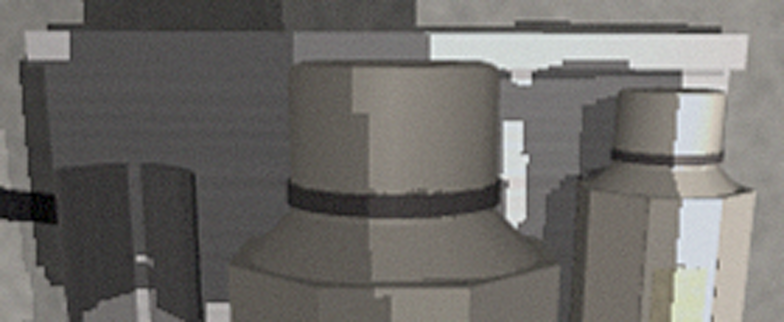

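Request:
drive_tool:
  moves: "-0.002 -0.0015 -0.03 0 1; 0 0 -0.05 0 1; 0 0 -0.035 0 1; 0 0 -0.02 0 1; 0 0 -0.005 0 1; 0 0 0 0 1; 0 0 -0.002 0 1; 0 0 0 0 1; 0.004 0 0 0 1; 0.003 0 0 0 1; 0 0 0 0 1"

```text
time: 15.15
ee_pos: [0.5323, -0.0034, 0.0353]
eef_rot: [-0.003, 0.707, 0.003, 0.707]
ft_force: [1.7, 0.7, -0.7]
width: 0.0458
```

Request:
drive_tool:
  moves: "0.002 0 0 0 1; 0 0 0 0 1"

```text
time: 15.4
ee_pos: [0.5341, -0.0033, 0.0351]
eef_rot: [-0.003, 0.707, 0.003, 0.707]
ft_force: [0.1, 1.8, -0.2]
width: 0.0457
```

Request:
drive_tool:
  moves: "0.002 0 0 0 1; 0 0 0 0 1"

```text
time: 15.65
ee_pos: [0.5361, -0.0033, 0.0352]
eef_rot: [-0.003, 0.707, 0.003, 0.707]
ft_force: [-0.2, 3.3, -0.6]
width: 0.0457
```

Request:
drive_tool:
  moves: "0.002 0.001 0 0 1; 0.002 0 0 0 1; 0 0 0 0 1"

```text
time: 16.02
ee_pos: [0.5387, -0.0026, 0.0346]
eef_rot: [-0.003, 0.708, 0.003, 0.706]
ft_force: [-4.6, 0.1, 0.6]
width: 0.046
```

Request:
drive_tool:
  moves: "0.002 0 0 0 1; 0 0 0 0 1"

```text
time: 16.27
ee_pos: [0.5406, -0.0027, 0.0345]
eef_rot: [-0.003, 0.708, 0.003, 0.706]
ft_force: [-4.9, -0.1, 1.3]
width: 0.0456
```

```bash
python3 - <<'E'
from h import *
tool()
c=wpic("w9.png")
E
```

```text
t 16.27 pos [ 0.5406 -0.0027  0.0345] xax [-0.003 -0.    -1.   ] jaw yaw 90.51 w 0.0456 F [-4.9 -0.1  1.3] q7 1.64
```

View pics/w9.png

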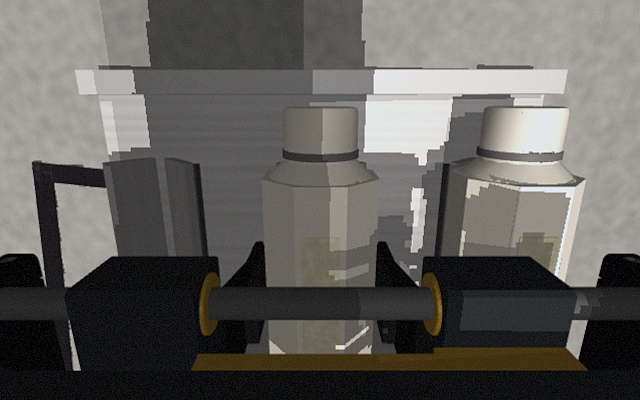

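Request:
drive_tool:
  moves: "0 0 0 0 0.28; 0 0 0 0 0.28; 0 0 0 0 0.28; 0 0 0.03 0 0.28; 0 0 0.06 0 0.28; 0 0 0.06 0 0.28; 0 -0.02 0.05 -10.5 0; -0.005 -0.03 0 -10.5 0; -0.005 -0.03 0 -10.5 0; -0.005 -0.03 0 -10.5 0; -0.005 -0.03 0 -10.5 0; -0.005 -0.03 0 -10.5 0; -0.005 -0.03 0 -10.5 0; -0.005 -0.03 0 -10.5 0; -0.005 -0.03 0 -10.5 0; -0.005 -0.03 0 -10.5 0; -0.005 -0.03 0 -10.5 0; 0 -0.007 0 -10.5 0; 0 0 0 -10.5 0; 0 0 0 -10.5 0"

```text
time: 18.82
ee_pos: [0.4919, -0.3297, 0.2352]
eef_rot: [0.678, 0.202, -0.678, 0.202]
ft_force: [-1.0, 0.2, -0.1]
width: 0.0868
```

Request:
drive_tool:
  moves: "0 0 0 -9.5 0; 0 0 0 0 0; 0 0 0 0 0"

```text
time: 19.2
ee_pos: [0.492, -0.3294, 0.2351]
eef_rot: [0.691, 0.148, -0.691, 0.148]
ft_force: [0.3, -0.4, 0.1]
width: 0.087
```

```bash
python3 - <<'E'
from h import *
tool()
c=wpic("w10.png")
c=cam("top"); crop(c,"t10.png",140,110,410,260,3)
E
```

```text
t 19.2 pos [ 0.492  -0.3294  0.2351] xax [ 0. -0. -1.] jaw yaw -65.77 w 0.087 F [ 0.3 -0.4  0.1] q7 -0.38
```

View pics/w10.png

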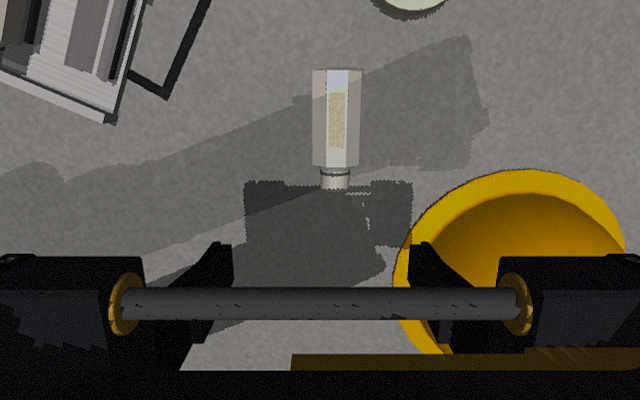

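View pics/t10.png

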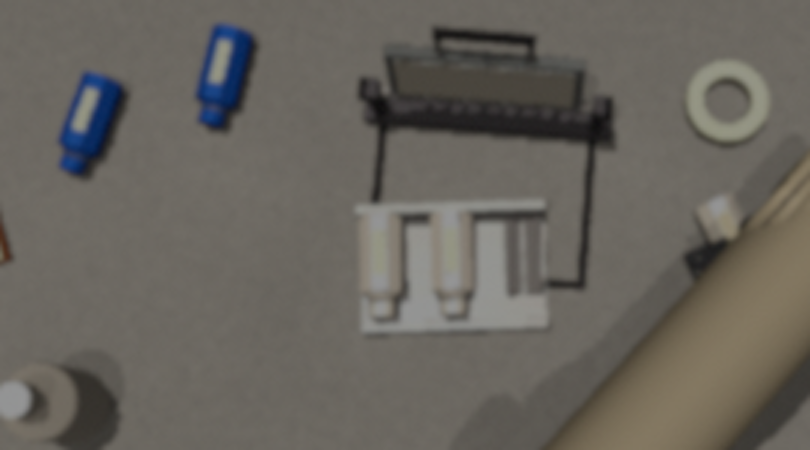

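```bash
python3 - <<'E'
from h import *
c=cam("wrist"); tool()
P={}
for z,q in ((.0325,(312,85)),(.0325,(361,85)),(.0325,(313,155)),(.0325,(360,155)),(.046,(337,69)),(.0325,(337,69)),(.023,(335,189)),(.03,(335,190))):
    P[(q,z)]=onz(c,*q,z); print(z,q,np.round(P[(q,z)],4))
g=lambda u,v:P[((u,v),.0325)]
a=(g(313,155)+g(360,155))/2; b=(g(312,85)+g(361,85))/2; d=(b-a)[:2]; d/=np.linalg.norm(d)
print(np.degrees(np.arctan2(d[1],d[0])), P[((337,69),.0325)][:2]-.044*d,P[((337,69),.046)][:2]-.044*d, P[((335,189),.023)][:2]+.071*d)
E
```

```text
t 19.35 pos [ 0.4919 -0.3295  0.2352] xax [ 0.  0. -1.] jaw yaw -65.88 w 0.0873 F [-1.5  0.5  0. ] q7 -0.38
0.0325 (312, 85) [ 0.5715 -0.2848  0.0325]
0.0325 (361, 85) [ 0.5903 -0.3267  0.0325]
0.0325 (313, 155) [ 0.5117 -0.3122  0.0325]
0.0325 (360, 155) [ 0.5307 -0.3546  0.0325]
0.046 (337, 69) [ 0.5927 -0.3001  0.046 ]
0.0325 (337, 69) [ 0.5938 -0.3002  0.0325]
0.023 (335, 189) [ 0.4871 -0.348   0.023 ]
0.03 (335, 190) [ 0.4877 -0.3474  0.03  ]
24.901850772773667 [ 0.55392219 -0.31875252] [ 0.55278232 -0.31861243] [ 0.5515407  -0.31807786]
```

Request:
drive_tool:
  moves: "0.03 0.006 -0.02 0.8 0; 0.0325 0.006 -0.02 0 0; 0 0 -0.05 0 0; 0 0 -0.05 0 0; 0 0 -0.035 0 0; 0 0 -0.025 0 0; 0 0 -0.018 0 0; 0 0 0 0 0; 0 0 0 0 1; 0 0 0 0 1; 0 0 0 0 1; 0 0 0 0 1; 0 0 0 0 1"

```text
time: 20.98
ee_pos: [0.5545, -0.3174, 0.0173]
eef_rot: [0.691, 0.152, -0.691, 0.152]
ft_force: [-0.6, -0.1, 1.2]
width: 0.046
```

```bash
python3 - <<'E'
from h import *
tool()
c=wpic("w11.png")
E
```

```text
t 20.98 pos [ 0.5545 -0.3174  0.0173] xax [ 0. -0. -1.] jaw yaw -65.18 w 0.046 F [-0.6 -0.1  1.2] q7 -0.29
```

View pics/w11.png

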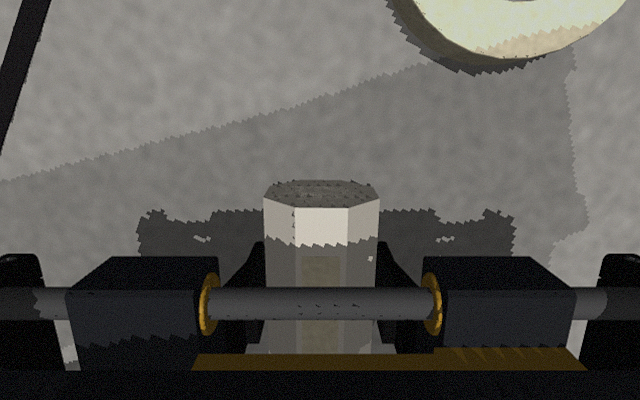

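```bash
python3 - <<'E'
from h import *
c=cam("wrist"); along(c,[(320,207)],.046); along(c,[(264,197),(379,197)],.0325); along(c,[(320,180)],0.0)
E
```

```text
(320, 207) 0.046 [ 0.5924 -0.2993  0.046 ] along 0.042
(264, 197) 0.0325 [ 0.5831 -0.2794  0.0325] along 0.042
(379, 197) 0.0325 [ 0.6021 -0.3203  0.0325] along 0.042
(320, 180) 0.0 [ 0.5919 -0.2995  0.    ] along 0.0415
```

Request:
drive_tool:
  moves: "0 0 0.02 0 1; 0 0 0.04 0 1; 0 0 0.06 0 1; 0 0.03 0.04 -8 1; -0.005 0.05 0 -8 1; -0.01 0.05 0 -8.3 1; -0.01 0.05 0 0 1; 0 0.04 0 0 1; 0 0.0154 0 0 1; 0 0 0 0 1; 0 0 0 0 1"

```text
time: 22.45
ee_pos: [0.5293, -0.084, 0.1775]
eef_rot: [0.707, 0.002, -0.707, 0.003]
ft_force: [0.2, -0.6, -1.7]
width: 0.0459
```

```bash
python3 - <<'E'
from h import *
tool()
c=wpic("w12.png")
E
```

```text
t 22.45 pos [ 0.5293 -0.084   0.1775] xax [ 0.    -0.001 -1.   ] jaw yaw -89.62 w 0.0459 F [ 0.2 -0.6 -1.7] q7 -1.23
```

View pics/w12.png

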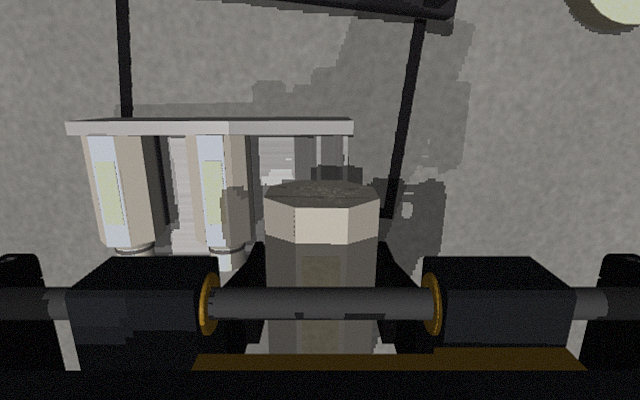

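```bash
python3 - <<'E'
from h import *
c=cam("wrist"); along(c,[(67,121),(352,121),(67,134),(352,134)],.06); along(c,[(418,24),(388,215),(123,5),(129,115)],0.0)
E
```

```text
(67, 121) 0.06 [0.5908 0.1022 0.06  ] along 0.0628
(352, 121) 0.06 [ 0.5921 -0.106   0.06  ] along 0.0628
(67, 134) 0.06 [0.5815 0.104  0.06  ] along 0.0534
(352, 134) 0.06 [ 0.5828 -0.1063  0.06  ] along 0.0534
(418, 24) 0.0 [ 0.6677 -0.1638  0.    ] along 0.138
(388, 215) 0.0 [ 0.5003 -0.1488  0.    ] along -0.0293
(123, 5) 0.0 [0.6803 0.0795 0.    ] along 0.1521
(129, 115) 0.0 [0.5925 0.0873 0.    ] along 0.0644
```

Request:
drive_tool:
  moves: "-0.001 0.002 -0.03 0 1; 0 0 -0.05 0 1; 0 0 -0.035 0 1; 0 0 -0.02 0 1; 0 0 -0.005 0 1; 0 0 0 0 1; 0 0 -0.002 0 1; 0 0 0 0 1; 0.004 0 0 0 1; 0.003 0 0 0 1; 0 0 0 0 1"

```text
time: 23.92
ee_pos: [0.5353, -0.0812, 0.0355]
eef_rot: [-0.707, -0.003, 0.707, -0.003]
ft_force: [-1.0, -4.2, 3.4]
width: 0.0453
```

Request:
drive_tool:
  moves: "0.002 0 0 0 1; 0 0 0 0 1"

```text
time: 24.18
ee_pos: [0.5371, -0.0812, 0.0354]
eef_rot: [-0.707, -0.002, 0.707, -0.003]
ft_force: [-2.5, -5.3, 2.8]
width: 0.0457
```

Request:
drive_tool:
  moves: "0.002 0 0 0 1; 0 0 0 0 1"

```text
time: 24.42
ee_pos: [0.5391, -0.0813, 0.0354]
eef_rot: [-0.707, -0.002, 0.707, -0.003]
ft_force: [-1.9, -5.1, 2.7]
width: 0.0459
```

Request:
drive_tool:
  moves: "0.002 0 0 0 1; 0 0 0 0 1"

```text
time: 24.68
ee_pos: [0.5409, -0.0812, 0.0353]
eef_rot: [-0.707, -0.002, 0.707, -0.003]
ft_force: [-2.5, -4.6, 1.9]
width: 0.046
```

Request:
drive_tool:
  moves: "0 -0.0015 0 0 1; 0.002 0 -0.0005 0 1; 0.002 0 0 0 1; 0 0 0 0 1"

```text
time: 25.18
ee_pos: [0.5437, -0.0819, 0.0346]
eef_rot: [-0.706, -0.003, 0.708, -0.003]
ft_force: [-10.1, -2.1, 8.7]
width: 0.0456
```

Request:
drive_tool:
  moves: "0.002 0 0 0 1; 0.002 0 0 0 1; 0 0 0 0 1"

```text
time: 25.55
ee_pos: [0.5479, -0.0816, 0.0345]
eef_rot: [-0.706, -0.004, 0.708, -0.003]
ft_force: [-9.2, -1.0, 8.5]
width: 0.0456
```

```bash
python3 - <<'E'
from h import *
tool()
c=wpic("w13.png")
E
```

```text
t 25.55 pos [ 0.5479 -0.0816  0.0345] xax [-0.003  0.    -1.   ] jaw yaw -89.44 w 0.0456 F [-9.2 -1.   8.5] q7 -1.07
```

View pics/w13.png

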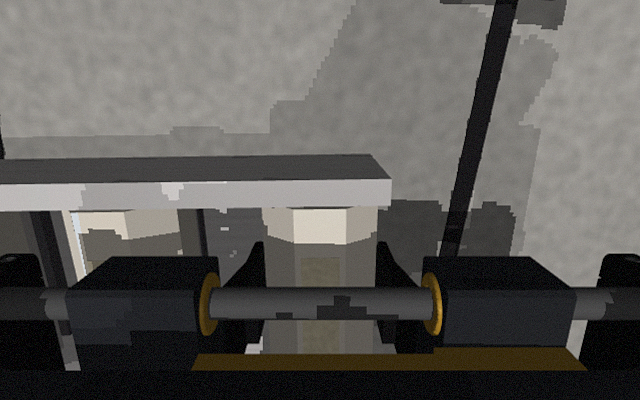

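Request:
drive_tool:
  moves: "0 0 0 0 0.28; 0 0 0 0 0.28; 0 0 0 0 0.28; 0 0 0.03 0 0.28; 0 0 0.06 0 0.28; 0 0 0.06 0 0.28; -0.04 0.04 0.05 0 0; -0.04 0.04 0.01 0 0; -0.01 0 0 0 0; 0 0 0 0 0; 0 0 0 0 0"

```text
time: 26.98
ee_pos: [0.4844, -0.0258, 0.2318]
eef_rot: [0.708, 0.002, -0.706, 0.003]
ft_force: [-1.1, -0.5, -0.5]
width: 0.0867
```

```bash
python3 - <<'E'
from h import *
tool()
c=wpic("w14.png")
c=cam("top"); crop(c,"t14.png",225,110,355,240,4.5)
E
```

```text
t 26.98 pos [ 0.4844 -0.0258  0.2318] xax [ 0.002 -0.002 -1.   ] jaw yaw -89.62 w 0.0867 F [-1.1 -0.5 -0.5] q7 -1.63
```

View pics/w14.png

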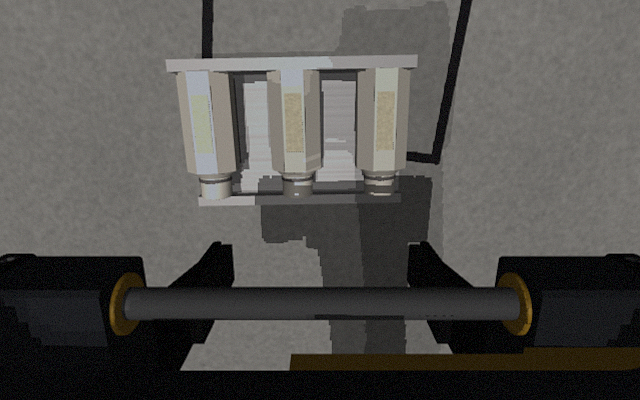

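View pics/t14.png

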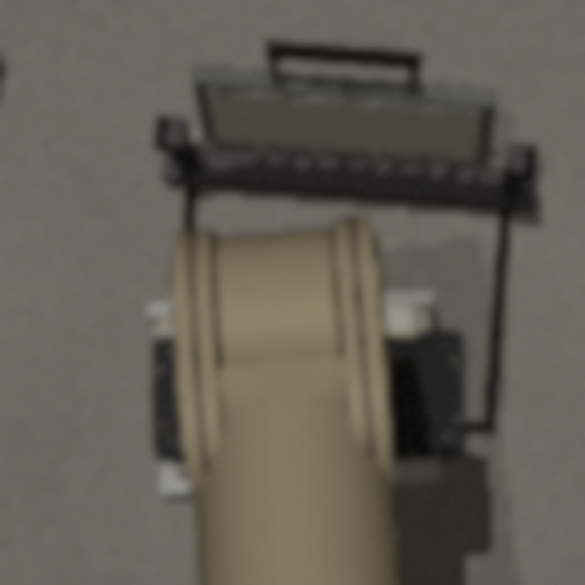

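```bash
python3 - <<'E'
from h import *
c=cam("wrist"); crop(c,"w14c.png",160,45,450,215,2.7)
E
```

```text
(no output)
```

View pics/w14c.png

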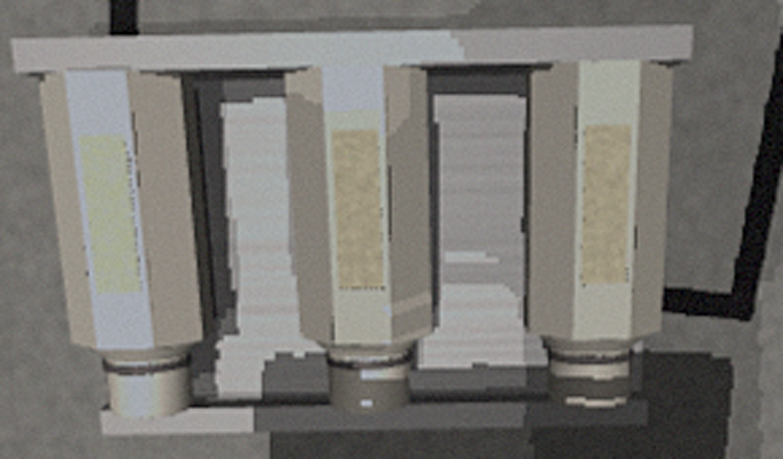

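```bash
python3 - <<'E'
from h import *
c=cam("wrist"); tool()
f=lambda u,v,z: np.round(onz(c,160+u/2.7,45+v/2.7,z),4)
print("bs outer",f(12,40,.06),f(692,25,.06),"bs inner",f(17,73,.06),f(691,60,.06))
print("lip outer",f(104,433,.022),f(646,427,.022))
print("stripeR outer corner",f(748,318,0),"inner",f(737,293,0), "stripe right inner far",f(768,80,0))
print("stripe L",f(110,5,0),f(137,5,0))
for k,(u0,u1,v) in enumerate(((72,200,345),(303,432,340),(530,660,335))): print(k,f(u0,v,.0495),f(u1,v,.0495))
for k,(u,v) in enumerate(((150,413),(370,410),(592,406))): print(k,"cap",f(u,v,.035))
E
```

```text
t 27.18 pos [ 0.4843 -0.0262  0.2316] xax [ 0.001 -0.004 -1.   ] jaw yaw -89.67 w 0.0865 F [-0.2  0.7  0.1] q7 -1.63
bs outer [0.5934 0.1053 0.06  ] [ 0.599  -0.1057  0.06  ] bs inner [0.5837 0.1048 0.06  ] [ 0.5888 -0.1062  0.06  ]
lip outer [0.4547 0.1015 0.022 ] [ 0.4581 -0.1092  0.022 ]
stripeR outer corner [ 0.4972 -0.1521  0.    ] inner [ 0.5072 -0.1467  0.    ] stripe right inner far [ 0.5868 -0.1508  0.    ]
stripe L [0.6111 0.0923 0.    ] [0.6112 0.0824 0.    ]
0 [0.495  0.1002 0.0495] [0.4952 0.0554 0.0495]
1 [0.4972 0.0194 0.0495] [ 0.4974 -0.0257  0.0495]
2 [ 0.4994 -0.0599  0.0495] [ 0.4996 -0.1054  0.0495]
0 cap [0.4664 0.0791 0.035 ]
1 cap [ 0.468  -0.0028  0.035 ]
2 cap [ 0.4699 -0.0855  0.035 ]
```

Request:
drive_tool:
  moves: "0.04 -0.005 0.02 0 0; 0.036 -0.004 0.02 0 0; 0 0 0 0 0; 0 0 0 0 0"

```text
time: 27.68
ee_pos: [0.5459, -0.0348, 0.265]
eef_rot: [-0.705, 0.0, 0.71, -0.001]
ft_force: [-1.3, -0.4, -0.4]
width: 0.0871
```

```bash
python3 - <<'E'
from h import *
tool()
c=wpic("w15.png")
E
```

```text
t 27.68 pos [ 0.5459 -0.0348  0.265 ] xax [-0.007 -0.002 -1.   ] jaw yaw -89.98 w 0.0871 F [-1.3 -0.4 -0.4] q7 -1.34
```

View pics/w15.png

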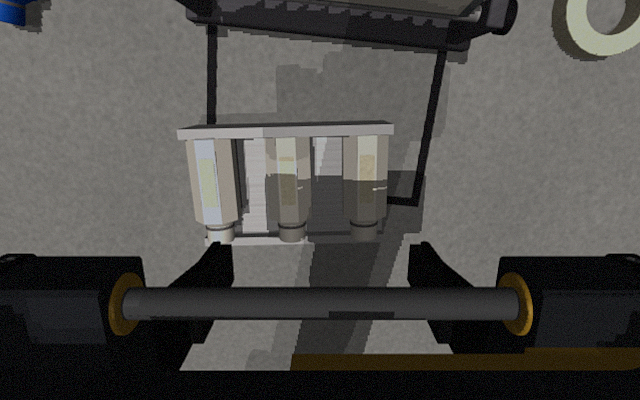

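```bash
python3 - <<'E'
from h import *
c=cam("wrist"); crop(c,"w15c.png",180,0,530,140,2.2)
E
```

```text
(no output)
```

View pics/w15c.png

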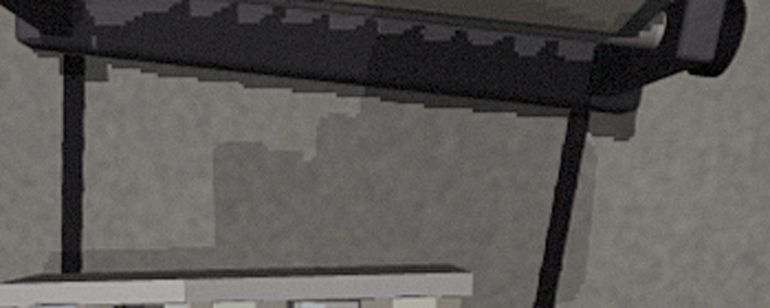

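```bash
python3 - <<'E'
from h import *
c=cam("wrist"); tool()
f=lambda u,v,z: onz(c,180+u/2.2,v/2.2,z)[:2]
a,b=f(90,56,0),f(588,108,0); print("foot",a,b,np.degrees(np.arctan2((b-a)[0],-(b-a)[1])))
L1,L2=f(74,60,0),f(71,265,0); R1,R2=f(579,115,0),f(546,305,0); R3=onz(c,418,198,0)[:2]
for n,p,q in (("L",L1,L2),("R",R1,R2),("R'",R1,R3)): d=p-q; print(n,p,q,np.degrees(np.arctan2(d[1],d[0])))
# dock estimate
y=(a-b)/np.linalg.norm(a-b); x=np.array([y[1],-y[0]]); print("x yaw",np.degrees(np.arctan2(x[1],x[0])))
# centre line at foot: between L1 and R1 projected on y
m=(L1@y+R1@y)/2; fx=(a@x+b@x)/2
print("dock",x*(fx-.083)+y*m, "sep",(L1-R1)@y)
E
```

```text
t 27.82 pos [ 0.5457 -0.0336  0.2656] xax [-0.006  0.002 -1.   ] jaw yaw -89.86 w 0.0868 F [-0.8  0.5 -0.1] q7 -1.34
foot [0.69588091 0.07249439] [ 0.67331707 -0.16847496] -5.349451779407386
L [0.69412406 0.08031211] [0.59808816 0.08995173] -5.731875202691538
R [ 0.67015031 -0.16441217] [ 0.57822858 -0.15652533] -4.903940814463443
R' [ 0.67015031 -0.16441217] [ 0.50728601 -0.1505937 ] -4.849732459437059
x yaw -5.349451779407386
dock [ 0.60249049 -0.03459209] sep 0.24589347944687448
```

Request:
drive_tool:
  moves: "-0.01 0.01 0 10 0.55; -0.01 0.01 0 10 0.55; -0.01 0.01 0 10 0.55; -0.01 0.01 0 10 0.55; -0.01 0.01 0 10 0.55; -0.01 0.01 0 10 0.55; -0.01 0.0105 0 10 0.55; -0.01 0 0 10 0.55; -0.005 0 0 10 0.55; 0 0 0 1.2 0.55; 0 0 -0.04 0 0.55; 0 0 -0.04 0 0.55; 0 0 0 0 0.55; 0 0 0 0 0.55"
  newtons: 50

```text
time: 29.58
ee_pos: [0.462, 0.0369, 0.1869]
eef_rot: [0.493, 0.504, -0.496, 0.507]
ft_force: [-1.0, 0.5, -0.0]
width: 0.0393
```

```bash
python3 - <<'E'
from h import *
tool()
c=wpic("w16.png")
c=cam("side"); crop(c,"s16.png",200,130,420,300,3)
E
```

```text
t 29.57 pos [0.462  0.0369 0.1869] xax [ 0.001 -0.006 -1.   ] jaw yaw 1.25 w 0.0393 F [-1.   0.5 -0. ] q7 -0.23
```

View pics/w16.png

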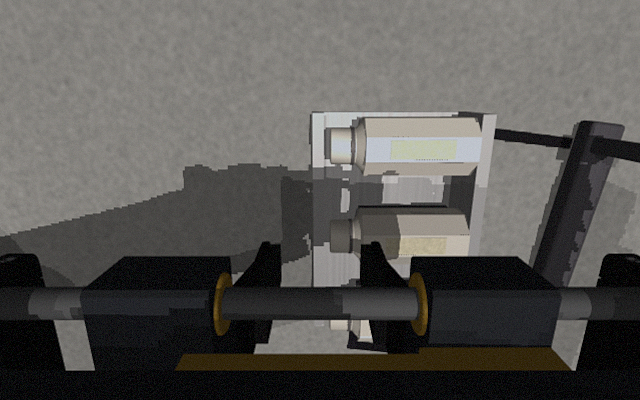

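View pics/s16.png

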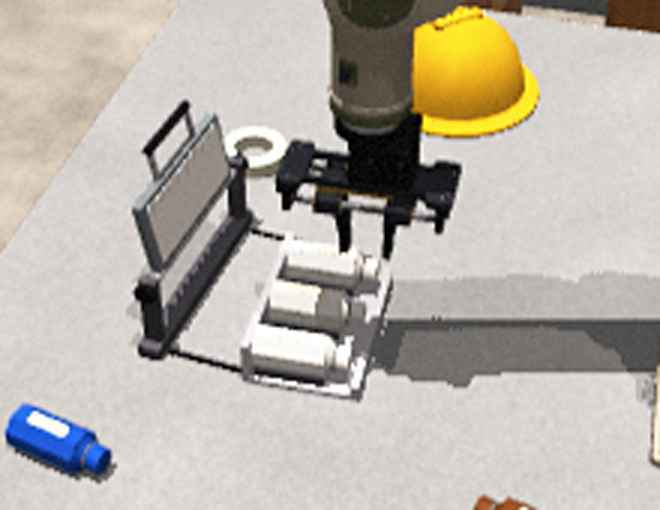

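```bash
python3 - <<'E'
from h import *
c=cam("wrist")
print(proj(c,(.462,.0369,.022)),proj(c,(.462,.0369,.187)))
for q,z in (((312,114),.022),((322,114),.022),((496,115),.06),((486,115),.06),((325,145),.035),((331,237),.035),((356,145),.05),((358,237),.05),((481,140),.063),((470,237),.063)): print(q,np.round(onz(c,*q,z),4))
E
```

```text
(np.float64(318.58523678017457), np.float64(187.96431795755436)) (np.float64(317.4745243416893), np.float64(274.8462152608987))
(312, 114) [0.455  0.1019 0.022 ]
(322, 114) [0.4635 0.1021 0.022 ]
(496, 115) [0.5943 0.1061 0.06  ]
(486, 115) [0.5868 0.106  0.06  ]
(325, 145) [0.4666 0.0775 0.035 ]
(331, 237) [ 0.4742 -0.0054  0.035 ]
(356, 145) [0.4911 0.08   0.05  ]
(358, 237) [0.4968 0.0012 0.05  ]
(481, 140) [0.5845 0.0876 0.063 ]
(470, 237) [0.5875 0.0085 0.063 ]
```

Request:
drive_tool:
  moves: "-0.001 0 -0.05 0 0.55; 0 0 -0.05 0 0.55; 0 0 -0.03 0 0.55; 0 0 -0.02 0 0.55; 0 0 -0.01 0 0.55; 0 0 0 0 0.55; 0 0 -0.005 0 0.55; 0 0 0 0 0.55"
  newtons: 50

```text
time: 30.72
ee_pos: [0.4606, 0.0371, 0.0209]
eef_rot: [0.493, 0.504, -0.495, 0.507]
ft_force: [-0.2, -0.3, -0.3]
width: 0.0392
```

```bash
python3 - <<'E'
from h import *
tool()
c=wpic("w17.png")
E
```

```text
t 30.73 pos [0.4606 0.0371 0.0209] xax [ 0.001 -0.005 -1.   ] jaw yaw 1.35 w 0.0392 F [-0.2 -0.3 -0.3] q7 0.25
```

View pics/w17.png

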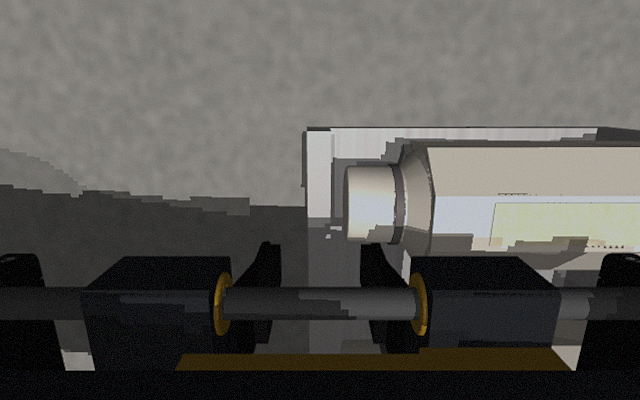

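Request:
drive_tool:
  moves: "0 0 0 0 1; 0 0 0 0 1; 0 0 0 0 1; 0 0 0 0 1"
  newtons: 40

```text
time: 31.28
ee_pos: [0.4602, 0.0368, 0.0206]
eef_rot: [0.493, 0.504, -0.496, 0.507]
ft_force: [-0.9, -0.1, -0.1]
width: 0.0097
```

Request:
drive_tool:
  moves: "0.008 0 0 0 1; 0.008 0 0 0 1; 0 0 0 0 1"

```text
time: 31.65
ee_pos: [0.4747, 0.0369, 0.0205]
eef_rot: [0.492, 0.506, -0.497, 0.506]
ft_force: [-11.4, 2.3, 16.3]
width: 0.0094
```

```bash
python3 - <<'E'
from h import *
tool()
c=wpic("w18.png")
E
```

```text
t 31.65 pos [0.4747 0.0369 0.0205] xax [-0.005 -0.005 -1.   ] jaw yaw 1.27 w 0.0094 F [-11.4   2.3  16.3] q7 0.27
```

View pics/w18.png

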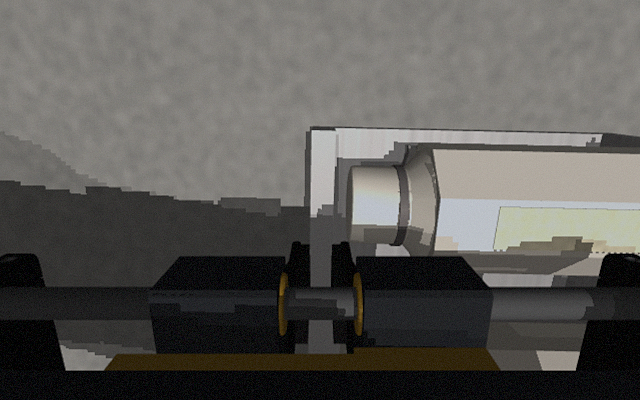

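Request:
drive_tool:
  moves: "0.001 0 0.0005 0 1; 0.002 0 0 0 1; 0.003 -0.001 0 -0.3 1; 0.004 -0.002 0 -0.6 1; 0.005 -0.0025 0 -0.7 1; 0.005 -0.0025 0 -0.7 1; 0.005 -0.0025 0 -0.7 1; 0.005 -0.0025 0 -0.7 1; 0.005 -0.0025 0 -0.7 1; 0.005 -0.0025 0 -0.7 1; 0.005 -0.0025 0 -0.7 1; 0.005 -0.0025 0 -0.7 1; 0.004 -0.002 0 -0.6 1; 0.003 -0.001 0 -0.3 1; 0.002 0 0 0 1; 0.001 0 0 0 1; 0 0 0 0 1"

```text
time: 33.83
ee_pos: [0.5342, 0.0118, 0.0206]
eef_rot: [-0.523, -0.473, 0.528, -0.473]
ft_force: [-10.2, 4.8, 8.7]
width: 0.0096
```

```bash
python3 - <<'E'
from h import *
tool()
c=wpic("w19.png")
c=cam("side"); crop(c,"s19.png",200,130,420,300,3)
E
```

```text
t 33.83 pos [0.5342 0.0118 0.0206] xax [-0.006 -0.004 -1.   ] jaw yaw -6.03 w 0.0096 F [-10.2   4.8   8.7] q7 0.25
```

View pics/w19.png

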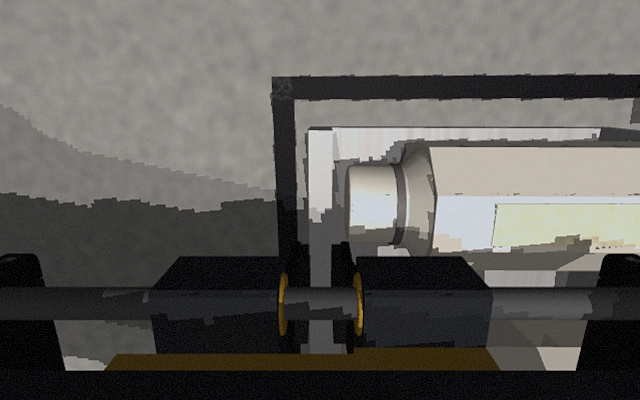

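View pics/s19.png

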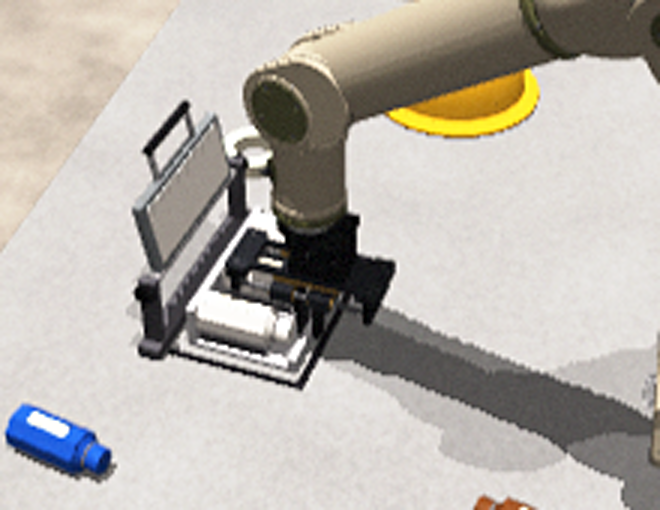

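```bash
python3 - <<'E'
from h import *
c=cam("wrist")
for q,z in (((310,100),0),((550,98),0),((310,128),.022),((345,127),.008),((550,127),.008),((295,110),0),((297,230),0),((307,135),.022),((306,210),.022),((348,205),.035)): print(q,np.round(onz(c,*q,z),4))
E
```

```text
(310, 100) [0.5385 0.0899 0.    ]
(550, 98) [0.6475 0.0793 0.    ]
(310, 128) [0.538  0.0791 0.022 ]
(345, 127) [0.553  0.0768 0.008 ]
(550, 127) [0.6436 0.0673 0.008 ]
(295, 110) [0.5311 0.0862 0.    ]
(297, 230) [0.5247 0.0274 0.    ]
(307, 135) [0.5365 0.0765 0.022 ]
(306, 210) [0.5323 0.0444 0.022 ]
(348, 205) [0.5502 0.0488 0.035 ]
```

Request:
drive_tool:
  moves: "0.002 0 0 0 1; 0.002 0 0 0.3 1; 0.001 -0.0005 0 0 1; 0 0 0 0 1; 0 0 0 0 0.55; 0 0 0 0 0.55; 0 0 0 0 0.55; 0 0 0.04 0 0.55; 0 0 0.06 0 0.55; 0 0 0.06 0 0.55; -0.005 0 0.05 -10 0.5; -0.01 0 0.02 -10 0.5; -0.01 0 0 -10 0.5; -0.01 -0.005 0 -10 0.5; -0.01 -0.01 0 -10 0.5; 0 -0.01 0 -10 0.5; 0 -0.01 0 -10 0.5; 0 -0.01 0 -10 0.5; 0 0 0 0 0.5; 0 0 0 0 0.5"

```text
time: 36.48
ee_pos: [0.4964, -0.0344, 0.2511]
eef_rot: [-0.704, -0.028, 0.709, -0.027]
ft_force: [-0.6, 0.3, 0.1]
width: 0.0432
```

```bash
python3 - <<'E'
from h import *
tool()
c=wpic("w20.png")
E
```

```text
t 36.48 pos [ 0.4964 -0.0344  0.2511] xax [-0.006 -0.    -1.   ] jaw yaw -85.54 w 0.0432 F [-0.6  0.3  0.1] q7 -1.47
```

View pics/w20.png

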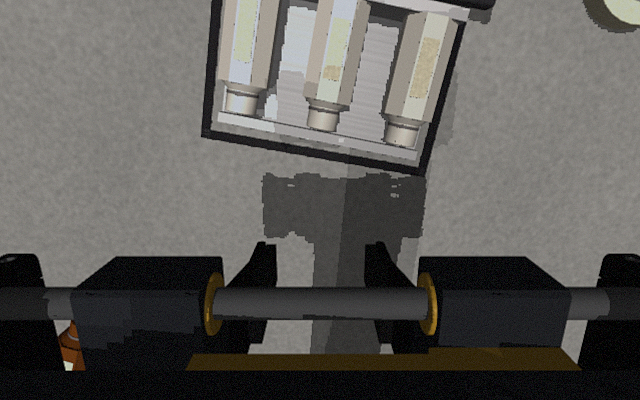

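Request:
drive_tool:
  moves: "0.03 0 0.03 -5 0.5; 0.04 0 0.02 -4 0.5; 0 0 0 0 0.5; 0 0 0 0 0.5"

```text
time: 37.02
ee_pos: [0.5657, -0.0351, 0.3005]
eef_rot: [-0.704, 0.029, 0.709, 0.029]
ft_force: [-0.0, 0.4, 0.1]
width: 0.0438
```

```bash
python3 - <<'E'
from h import *
tool()
c=wpic("w21.png"); crop(c,"w21c.png",170,0,500,210,2.4)
c=cam("side"); crop(c,"s21.png",200,130,420,300,3)
E
```

```text
t 37.02 pos [ 0.5657 -0.0351  0.3005] xax [-0.007 -0.    -1.   ] jaw yaw -94.68 w 0.0438 F [-0.   0.4  0.1] q7 -1.38
```

View pics/w21c.png

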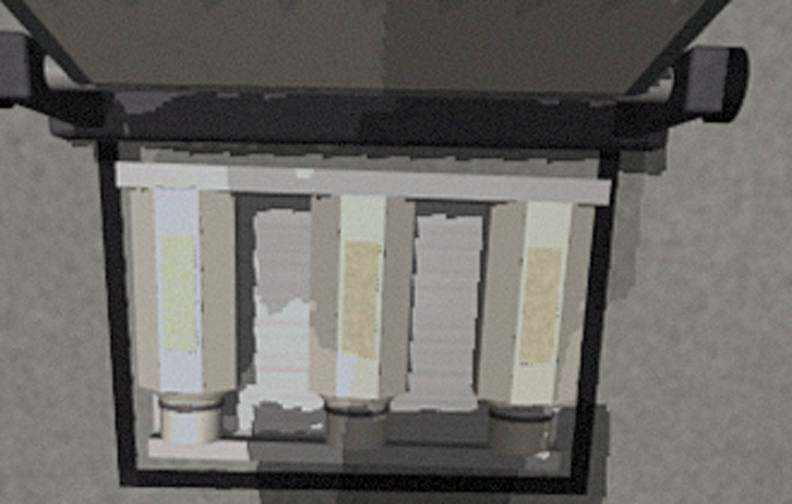

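View pics/s21.png

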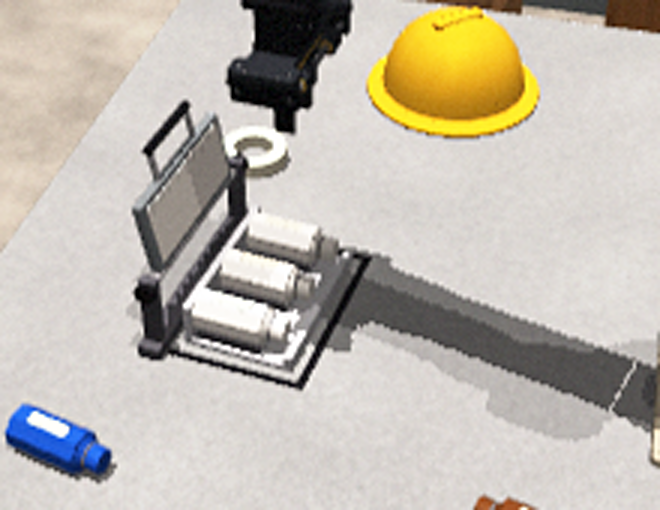

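```bash
cat > m.py <<'E'
from h import *
def run(P,u0,v0,k):
    c=cam("wrist"); tool()
    f=lambda q,z: onz(c,u0+q[0]/k,v0+q[1]/k,z)[:2]
    fa,fb=[f(q,0) for q in P["foot"]]
    L=[f(q,0) for q in P["L"]]; Rr=[f(q,0) for q in P["R"]]
    y=(fa-fb)/np.linalg.norm(fa-fb); 
    dl=(L[0]-L[1]); dr=Rr[0]-Rr[1]
    ang=lambda d: np.degrees(np.arctan2(d[1],d[0]))
    print("yaws foot",ang(np.array([y[1],-y[0]])),"L",ang(dl),"R",ang(dr))
    psi=np.radians((ang(np.array([y[1],-y[0]]))+ang(dl)+ang(dr))/3); x=np.array([np.cos(psi),np.sin(psi)]); y=np.array([-x[1],x[0]])
    fx=((fa+fb)/2)@x; cy=(np.mean([p@y for p in L])+np.mean([p@y for p in Rr]))/2
    print("width",np.mean([p@y for p in L])-np.mean([p@y for p in Rr]))
    D=np.array([fx-.083,cy]); print("dock world",x*D[0]+y*D[1])
    g=lambda q,z: (lambda p: np.round(1000*np.array([p@x-D[0],p@y-D[1]]),1))(f(q,z))
    for n,z in (("bs",.06),("bsin",.06),("lip",.022),("near",0)):
        if n in P: print(n,[g(q,z) for q in P[n]])
    print("cap",[g(q,.04) for q in P["cap"]]); print("sh",[g(q,.0495) for q in P["sh"]])
E
python3 - <<'E'
from m import *
run(dict(foot=[(110,143),(600,150)],L=[(116,150),(133,465)],R=[(602,160),(575,475)],bs=[(117,164),(612,181)],bsin=[(118,187),(609,204)],lip=[(150,458),(562,472)],near=[(135,469),(572,482)],cap=[(190,444),(357,448),(520,452)],sh=[(187,393),(357,400),(528,405)]),170,0,2.4)
E
```

```text
t 37.17 pos [ 0.5654 -0.034   0.301 ] xax [-0.006  0.003 -1.   ] jaw yaw -94.62 w 0.0437 F [ 0.3  0.2 -0.9] q7 -1.38
yaws foot -5.397276311519837 L -6.040969561338377 R -5.202642169038961
width 0.23972488470897324
dock world [ 0.60100267 -0.03367428]
bs [array([ 69.3, 103. ]), array([  65.8, -108.9])]
bsin [array([ 60. , 103.2]), array([  56.5, -108.5])]
lip [array([-70.5, 105.6]), array([ -74.5, -107.7])]
near [array([-82.7, 119.6]), array([ -86.2, -119.1])]
cap [array([-58.2,  81. ]), array([-58.9,  -1.2]), array([-59.6, -81.7])]
sh [array([-31.1,  79.5]), array([-33.1,  -0.9]), array([-34.2, -82. ])]
```

```bash
python3 - <<'E'
from h import *
c=cam("wrist"); crop(c,"w22.png",210,62,430,96,3.6)
E
```

```text
(no output)
```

View pics/w22.png

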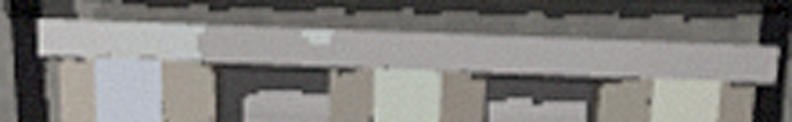

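Request:
drive_tool:
  moves: "0.03 -0.005 0.03 0 1; 0.05 -0.005 0 0 1; 0.05 -0.005 0 0 1; 0.04 0 0 0 1; 0.03 0 0 0 1; 0 0 0 0 1; 0 0 0 0 1"

```text
time: 38.1
ee_pos: [0.7656, -0.0495, 0.3318]
eef_rot: [-0.705, 0.029, 0.708, 0.029]
ft_force: [-0.4, 0.1, 0.2]
width: 0.0006
```

```bash
python3 - <<'E'
from h import *
tool()
c=wpic("w23.png")
c=cam("side"); crop(c,"s23.png",200,110,420,300,3)
E
```

```text
t 38.1 pos [ 0.7656 -0.0495  0.3318] xax [-0.005  0.001 -1.   ] jaw yaw -94.71 w 0.0006 F [-0.4  0.1  0.2] q7 -1.37
```

View pics/w23.png

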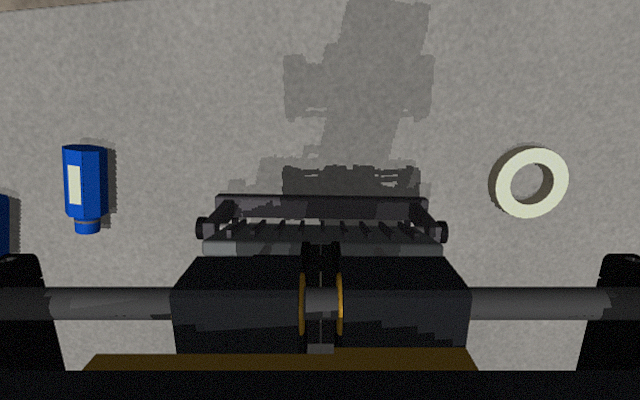

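View pics/s23.png

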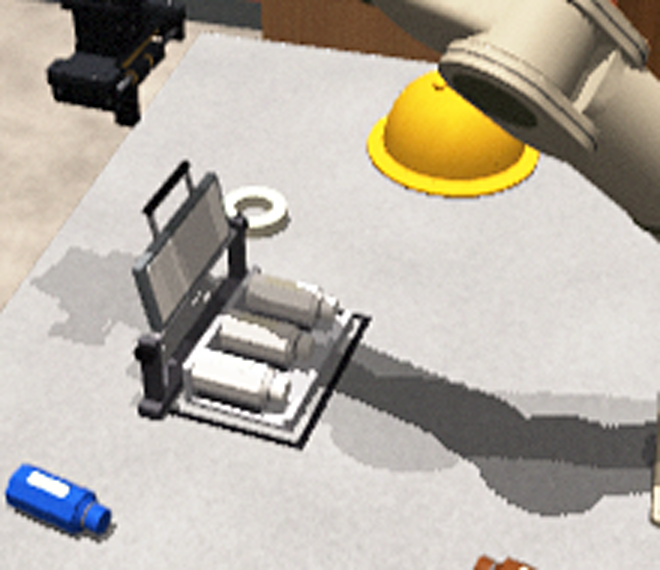

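```bash
python3 - <<'E'
from h import *
t=cam("top"); s=cam("side")
def Pm(c):
    E=np.linalg.inv(np.array(c["extrinsics"])); K=np.array([[c["fx"],0,c["cx"]],[0,c["fy"],c["cy"]],[0,0,1]]); return K@E[:3]
crop(t,"t23.png",260,105,350,165,8)
for a,b in (((285.6,121),(249,181.5)),((318.4,124),(262,165))):
    X=cv2.triangulatePoints(Pm(t),Pm(s),np.array(a,float).reshape(2,1),np.array(b,float).reshape(2,1)); X=(X[:3]/X[3]).ravel(); print(X, proj(t,X),proj(s,X))
E
```

```text
[ 0.73221886 -0.00142961  0.23041564] (np.float64(285.55941522653575), np.float64(120.80196350595159)) (np.float64(249.18974259261404), np.float64(181.55688572749673))
[ 0.71903513 -0.10033609  0.23717607] (np.float64(318.3429452594521), np.float64(123.71102791336617)) (np.float64(262.26305639168197), np.float64(165.07554819581884))
```

View pics/t23.png

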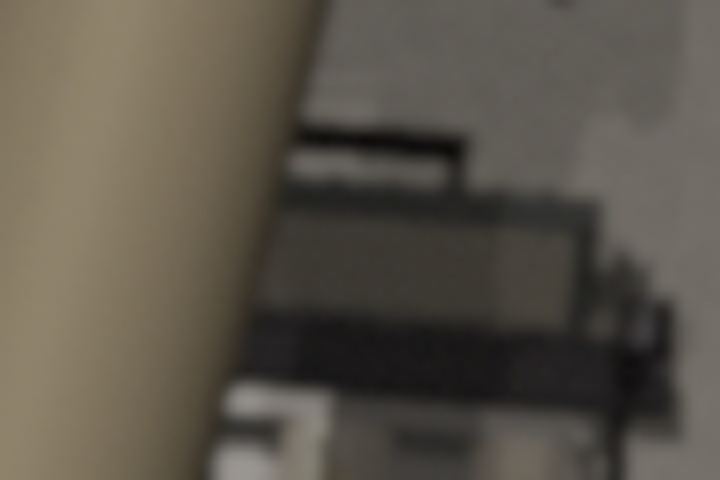

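Request:
drive_tool:
  moves: "0 -0.001 -0.04 0 1; 0 0 -0.035 0 1; 0 0 -0.021 0 1; 0 0 0 0 1; -0.008 0 0 0 1; -0.008 0 0 0 1; 0 0 0 0 1"

```text
time: 39.17
ee_pos: [0.7498, -0.0509, 0.2362]
eef_rot: [-0.705, 0.029, 0.708, 0.03]
ft_force: [1.0, 0.7, -1.0]
width: 0.0006
```

```bash
python3 - <<'E'
from h import *
tool()
c=cam("side"); crop(c,"s24.png",200,110,420,300,3)
E
```

```text
t 39.17 pos [ 0.7498 -0.0509  0.2362] xax [-0.004  0.001 -1.   ] jaw yaw -94.76 w 0.0006 F [ 1.   0.7 -1. ] q7 -1.31
```

View pics/s24.png

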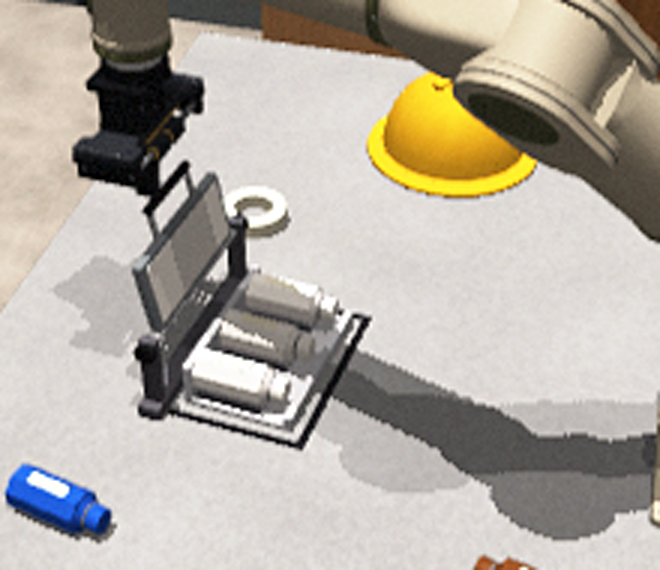

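Request:
drive_tool:
  moves: "-0.01 0.001 0 0 1; -0.01 0.001 0 0 1; -0.01 0.001 0 0 1; -0.01 0.001 0 0 1; -0.01 0.001 0 0 1; -0.01 0.001 0 0 1; -0.01 0.001 0 0 1; -0.01 0.001 -0.001 0 1; -0.01 0.001 -0.003 0 1; -0.005 0.001 -0.003 0 1; 0 0 0 0 1"

```text
time: 40.6
ee_pos: [0.6546, -0.0405, 0.2278]
eef_rot: [-0.704, 0.029, 0.709, 0.03]
ft_force: [-0.5, -0.5, -0.7]
width: 0.0009
```

```bash
python3 - <<'E'
from h import *
tool()
c=cam("side"); crop(c,"s25.png",200,110,420,300,3)
E
```

```text
t 40.6 pos [ 0.6546 -0.0405  0.2278] xax [-0.007  0.001 -1.   ] jaw yaw -94.73 w 0.0009 F [-0.5 -0.5 -0.7] q7 -1.28
```

View pics/s25.png

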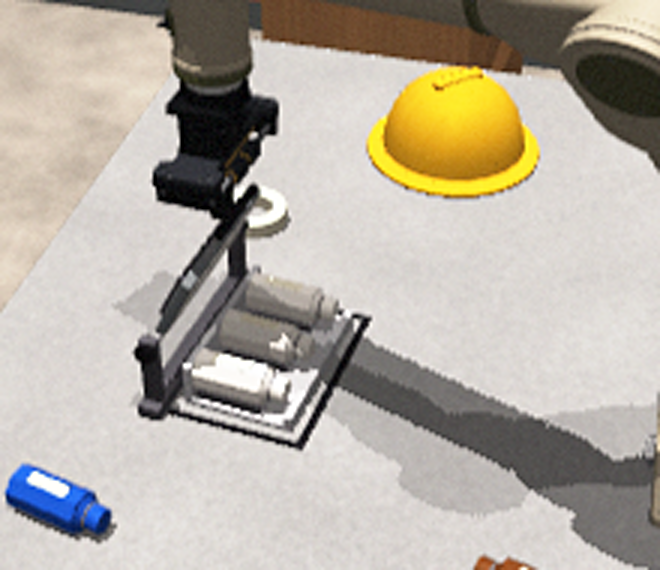

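Request:
drive_tool:
  moves: "-0.008 0.0008 -0.004 0 1; -0.008 0.0008 -0.005 0 1; -0.007 0.0007 -0.005 0 1; -0.004 0 -0.002 0 1; 0 0 0 0 1; 0 0 0 0 1"

```text
time: 41.4
ee_pos: [0.6279, -0.0385, 0.2119]
eef_rot: [-0.704, 0.029, 0.709, 0.029]
ft_force: [0.2, 0.6, -0.3]
width: 0.0005
```

```bash
python3 - <<'E'
from h import *
tool()
c=cam("side"); crop(c,"s26.png",230,150,330,250,6)
c=cam("top"); crop(c,"t26.png",255,105,355,195,6)
wpic("w26.png")
E
```

```text
t 41.4 pos [ 0.6279 -0.0385  0.2119] xax [-0.007  0.001 -1.   ] jaw yaw -94.74 w 0.0005 F [ 0.2  0.6 -0.3] q7 -1.28
```

View pics/s26.png

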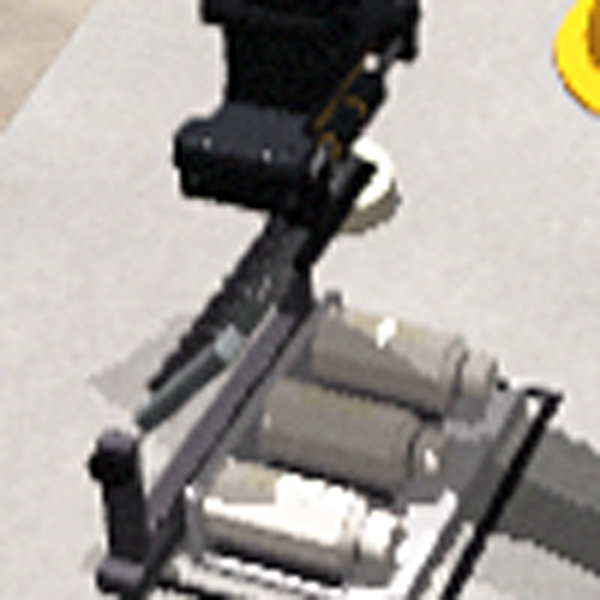

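View pics/t26.png

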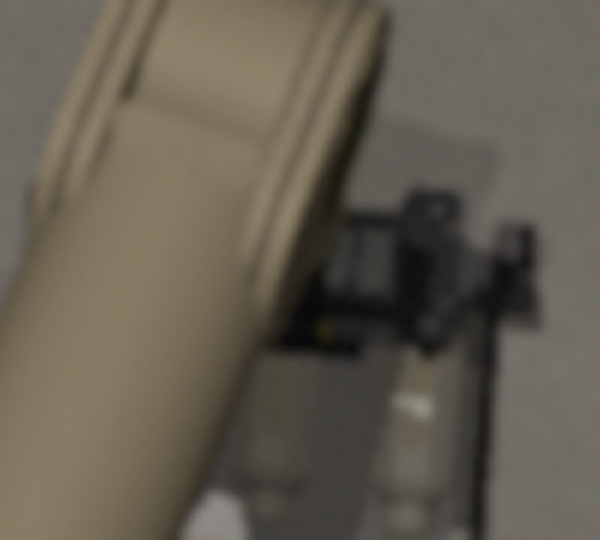

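Request:
drive_tool:
  moves: "0.01 -0.001 0 0 1; 0.015 -0.001 0 0 1; 0.015 -0.001 0 0 1; 0 0 0.04 0 1; 0 0 0.05 0 1; 0 0 0.03 0 1; 0 -0.05 0 0 1; -0.02 -0.05 0 0 1; -0.03 -0.05 0 0 1; -0.04 -0.05 0 0 1; -0.04 -0.05 0 0 1; -0.02 -0.03 0 0 1; 0 0 0 0 1; 0 0 0 0 1"

```text
time: 43.3
ee_pos: [0.5209, -0.3186, 0.3319]
eef_rot: [-0.704, 0.029, 0.709, 0.029]
ft_force: [0.7, -0.1, -0.4]
width: 0.0004
```

```bash
python3 - <<'E'
from h import *
tool()
c=cam("side"); crop(c,"s27.png",230,150,330,250,6)
c=cam("top"); crop(c,"t27.png",255,105,355,195,6)
E
```

```text
t 43.3 pos [ 0.5209 -0.3186  0.3319] xax [-0.006  0.001 -1.   ] jaw yaw -94.69 w 0.0004 F [ 0.7 -0.1 -0.4] q7 -0.86
```

View pics/s27.png

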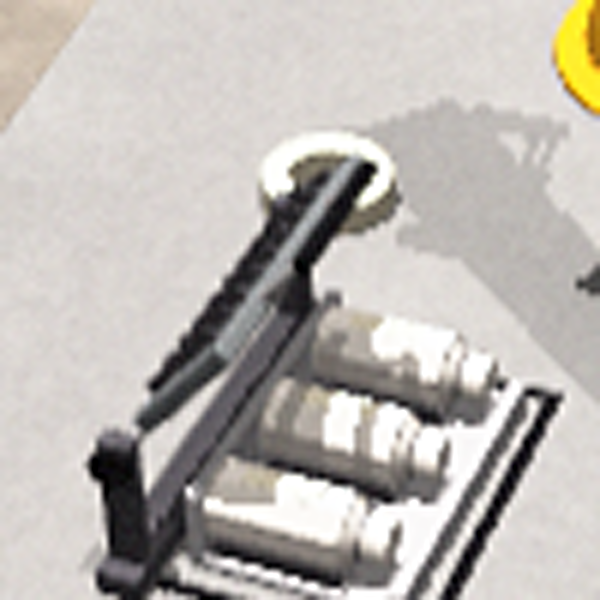

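View pics/t27.png

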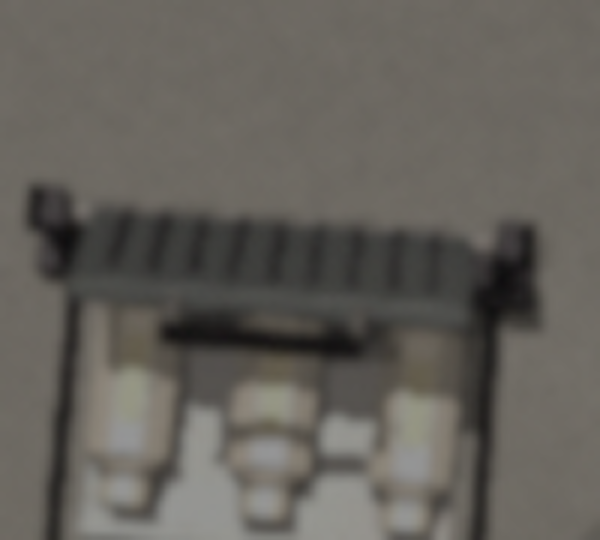

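```bash
python3 - <<'E'
from h import *
from scipy.optimize import brentq
t=cam("top"); s=cam("side")
def Pm(c):
    E=np.linalg.inv(np.array(c["extrinsics"])); K=np.array([[c["fx"],0,c["cx"]],[0,c["fy"],c["cy"]],[0,0,1]]); return K@E[:3]
a,b=(314.8,162),(291.7,178)
X=cv2.triangulatePoints(Pm(t),Pm(s),np.array(a,float).reshape(2,1),np.array(b,float).reshape(2,1)); X=(X[:3]/X[3]).ravel(); print(X,proj(t,X),proj(s,X))
psi=np.radians(-5.4); x=np.array([np.cos(psi),np.sin(psi),0]); y=np.array([-x[1],x[0],0])
for H in ([.6986,-.0435,.1],[.6957,-.0458,.1]):
    H=np.array(H)
    for u,v in ((282,159.8),(298.5,161.2),(315,162.3)):
        def e(th):
            z=.1+.142*np.cos(th); p=onz(t,u,v,z); return (p-H)@x+.142*np.sin(th)
        th=brentq(e,0.2,1.2); z=.1+.142*np.cos(th); print(H[:2],th,np.degrees(th),onz(t,u,v,z))
# predicted projections for angles
H=np.array([.697,-.045,.1])
for d in (35,37,40,43):
    th=np.radians(d)
    print(d,[np.round(proj(t,H-x*.142*np.sin(th)+np.array([0,0,.142*np.cos(th)])+y*k),1) for k in (.052,-.052)],np.round(proj(s,H-x*.142*np.sin(th)+np.array([0,0,.142*np.cos(th)])-y*.052),1))
E
```

```text
[ 0.60642894 -0.08763085  0.20960694] (np.float64(314.87610269791634), np.float64(162.46531376460783)) (np.float64(291.26667095332874), np.float64(177.8944934772264))
[ 0.6986 -0.0435] 0.6620561573086895 37.93302361443722 [0.61615795 0.01193507 0.21199965]
[ 0.6986 -0.0435] 0.6667487183160155 38.201887555264655 [ 0.61090773 -0.03803204  0.21158879]
[ 0.6986 -0.0435] 0.6643769740743125 38.06599662013062 [ 0.60644981 -0.08800683  0.21179675]
[ 0.6957 -0.0458] 0.6418047957424372 36.77270606729752 [0.61575981 0.01181197 0.21374436]
[ 0.6957 -0.0458] 0.6464469271678924 37.03868060592115 [ 0.61051325 -0.03808985  0.21334852]
[ 0.6957 -0.0458] 0.6441007646598651 36.90425539615936 [ 0.60606287 -0.08799835  0.21354889]
35 [array([281.1, 158. ]), array([315.3, 160.5])] [290.1 176. ]
37 [array([281. , 159.5]), array([315.2, 162. ])] [291.2 176.8]
40 [array([281. , 161.7]), array([315.1, 164.2])] [292.7 178.2]
43 [array([280.9, 163.8]), array([315. , 166.3])] [294.2 179.6]
```

Request:
drive_tool:
  moves: "0.02 0.03 0 0 1; 0.04 0.05 0 0 1; 0.04 0.05 0 0 1; 0.03 0.05 0 0 1; 0.017 0.05 0 0 1; 0 0.046 0 0 1; 0 0 0 0 1; 0 0 -0.05 0 1; 0 0 -0.04 0 1; 0 0 -0.032 0 1; 0 0 0 0 1; -0.015 0.001 0 0 1; -0.015 0.001 0 0 1; 0 0 0 0 1"

```text
time: 45.25
ee_pos: [0.6353, -0.0438, 0.2118]
eef_rot: [-0.705, 0.029, 0.708, 0.03]
ft_force: [-0.2, 0.3, -0.8]
width: 0.0007
```

Request:
drive_tool:
  moves: "-0.005 0.0005 -0.001 0 1; -0.005 0.0005 -0.001 0 1; -0.003 0 -0.001 0 1; 0 0 0 0 1; 0 0 0 0 1"

```text
time: 45.88
ee_pos: [0.6222, -0.0424, 0.2069]
eef_rot: [-0.704, 0.029, 0.709, 0.029]
ft_force: [2.8, 0.9, -1.7]
width: 0.0004
```

Request:
drive_tool:
  moves: "0.01 -0.001 0 0 1; 0.015 -0.001 0 0 1; 0.02 -0.001 0 0 1; 0 0 0.04 0 1; 0 0 0.05 0 1; 0 0 0.03 0 1; 0 -0.05 0 0 1; -0.02 -0.05 0 0 1; -0.03 -0.05 0 0 1; -0.04 -0.05 0 0 1; -0.04 -0.05 0 0 1; -0.02 -0.03 0 0 1; 0 0 0 0 1; 0 0 0 0 1"

```text
time: 47.62
ee_pos: [0.5198, -0.3225, 0.3269]
eef_rot: [-0.704, 0.029, 0.709, 0.029]
ft_force: [1.3, -0.1, 0.1]
width: 0.0005
```

```bash
python3 - <<'E'
from h import *
tool()
c=cam("side"); crop(c,"s28.png",230,150,330,250,6)
c=cam("top"); crop(c,"t28.png",255,105,355,195,6)
cv2.imwrite("pics/t28f.png",c["color"][:,:,::-1])
E
```

```text
t 47.62 pos [ 0.5198 -0.3225  0.3269] xax [-0.006  0.001 -1.   ] jaw yaw -94.7 w 0.0005 F [ 1.3 -0.1  0.1] q7 -0.85
```

View pics/s28.png

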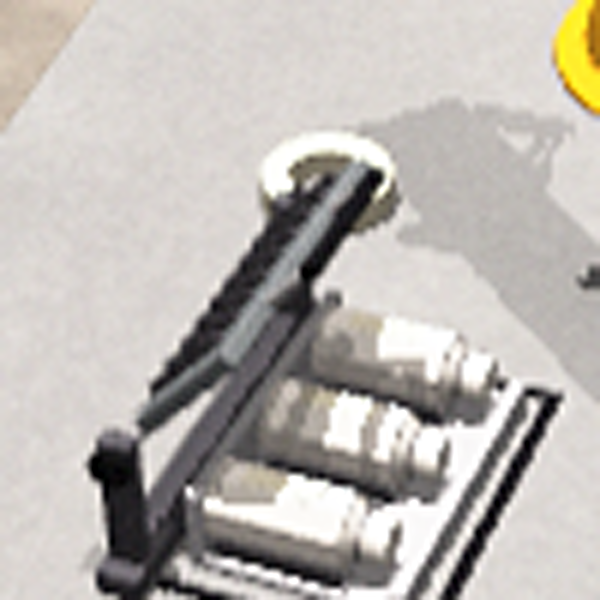

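View pics/t28.png

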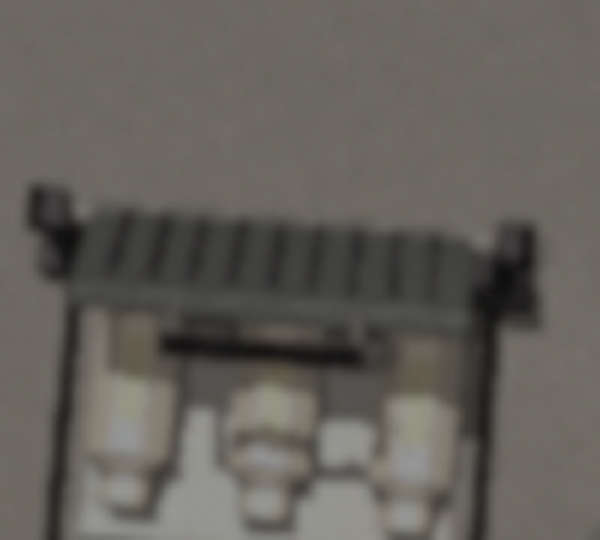

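View pics/t28f.png

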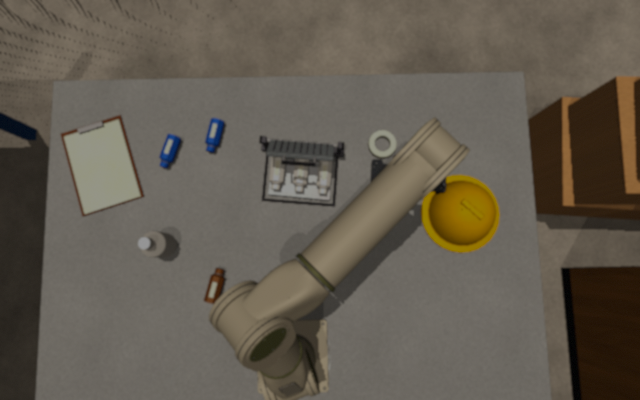

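Request:
drive_tool:
  moves: "-0.01 0.05 0 0 1; -0.01 0.05 0 0 1; -0.01 0.05 0 0 1; -0.01 0.05 0 0 1; -0.01 0.05 0 0 1; 0 0.04 -0.01 0 1; 0 0 -0.02 0 1; 0 0 0 0 1; 0 0 0 0 1"

```text
time: 48.85
ee_pos: [0.4719, -0.0487, 0.2996]
eef_rot: [-0.704, 0.03, 0.709, 0.03]
ft_force: [0.6, 0.5, 0.8]
width: 0.0001
```

```bash
python3 - <<'E'
from h import *
tool()
c=wpic("w29.png"); crop(c,"w29c.png",180,0,460,200,2.8)
E
```

```text
t 48.85 pos [ 0.4719 -0.0487  0.2996] xax [-0.006  0.001 -1.   ] jaw yaw -94.86 w 0.0001 F [0.6 0.5 0.8] q7 -1.77
```

View pics/w29c.png

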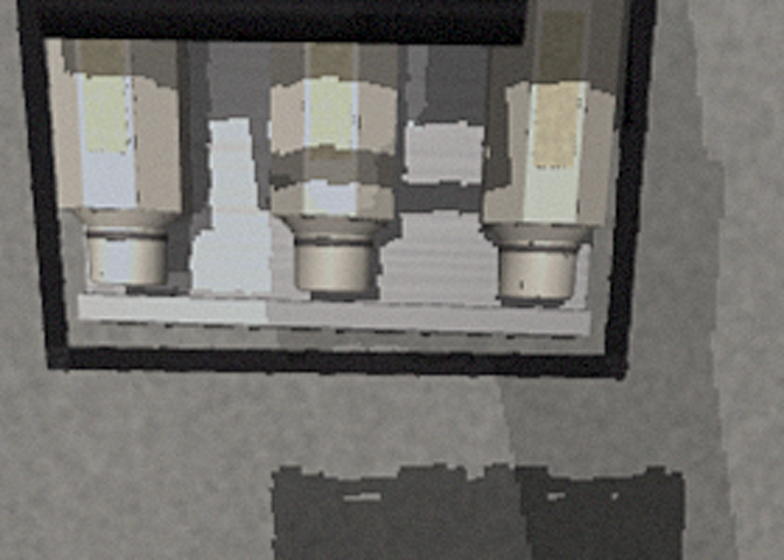

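```bash
python3 - <<'E'
from h import *
c=cam("wrist"); f=lambda u,v,z: onz(c,180+u/2.8,v/2.8,z)[:2]
a,b=f(78,320,.022),f(590,336,.022); y=(a-b)/np.linalg.norm(a-b); x=np.array([y[1],-y[0]]); l0=a@x
print(np.linalg.norm(a-b),np.degrees(np.arctan2(x[1],x[0])))
for u,v,us,vs in ((127,290,120,211),(337,298,333,218),(536,305,545,226)):
    print([round(1000*(f(u,v,z)@x-l0)-70,1) for z in (.025,.03,.035)], round(1000*(f(us,vs,.0495)@x-l0)-70,1))
E
```

```text
0.21276180271376757 -6.614231456019194
[np.float64(-57.3), np.float64(-57.2), np.float64(-57.0)] -28.0
[np.float64(-57.8), np.float64(-57.7), np.float64(-57.5)] -28.0
[np.float64(-58.1), np.float64(-58.0), np.float64(-57.8)] -28.5
```

```bash
python3 - <<'E'
from h import *
tool(); print(ticket.close_job())
E
```

```text
t 48.95 pos [ 0.472  -0.0488  0.2997] xax [-0.006  0.001 -1.   ] jaw yaw -94.88 w 0.0006 F [-0.4  0.1  0.8] q7 -1.77
the job is handed in; nothing more can be done
None
```

The job is done and handed in at about 49 s; the hand-in reported no verdict. I laid the three white bottles in grooves 0, 1 and 2 and pushed each home. Then I slid the cradle by its lip into the outline and tilted the lamp last, pushing the bar from behind in two passes.

**What the last checks showed**
- **Bottles:** before the lamp was tilted, all three bases were flush with the back stop. At the end their shoulders measured −28 to −28.5 mm in the cradle frame, against −28 mm nominal. The cap ends read −57 to −58 mm against −55 mm nominal. I put that difference down to unclear shadow edges, because the shoulders and the flush bases agree.
- **Cradle:** before the lamp was tilted, it was about −2.5 mm along, −2 mm across and about 1 degree off the dock. The dock point itself is known to about 3 mm, as my two estimates gave x of 0.598 and 0.601 m.
- **Lamp:** after the first pass my estimates ran from 37 to 39.5 degrees, so I nudged it further. It now reads about 40 degrees and stayed there once released. That reading is by eye against predicted pixel positions.
- **Bystanders:** the tall bottle, tape roll and hard hat looked unmoved in the last overhead picture. I did not measure them again.
- **Robot:** it stands clear of everything, with no significant force on the tool. I saw no knocked bottle. The first bottle slid about 5 mm in the grip while I pushed it home, and it still ended home.

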